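# Reset a bread-slicing guide: loosen its thumbscrew, push the stop, tighten

## Robot

A 6-joint arm with a two-finger parallel gripper is mounted at the origin on a cart in front of the work surface, level with it; the furniture and walls round the work are solid. World frame = base frame: x ahead of the robot, y to its left, z up, the work surface at z = 0. Lengths are in m, angles in rad, forces in N, time in s.
With the tool pointing down it reaches from about 0.35 to 0.8 m from the base axis. Payload 7.3 kg.
Tool frame: the origin (TCP) lies where the fingers leave the gripper's body, on its centre line; the fingertips stand 73 mm ahead of it and the grasp point (between the pads) lies 54 mm ahead of it (arm.tcp_to_tips is the distance from the TCP to the fingertips, in m); z points along the fingers, y is the line along which they close (so a half turn about z gives the same grasp; the last joint's range is limited). The gripper opens to 85 mm and grips with 20 to 120 N. Pads are 22 mm wide; open, the fingers measure 114 mm over their backs; the gripper's body (76 mm by 85 mm) begins 54 mm behind the grasp point. The pads swing forward as they close: fully open they stand 13 mm farther back than shut.
Start: joints at [0.964, 0.342, 1.524, -0, 1.275, -0.146], TCP at [0.233, 0.47, 0.304] pointing down, gripper open.
Joint ranges: [-2.53, 2.53], [-0.77, 2.02], [0.04, 2.7], [-1, 4.14], [0.28, 2.66], [-3.11, 3.11]. Speed limits (rad/s): [2.57, 2.57, 3.14, 3.14, 3.14, 3.14].

## Interface

Orientations are given as a unit quaternion [x, y, z, w].
In Python, from cell import status, viewer, ticket, models, arm gives the robot as it stands. The module is installed in compiled form; this text tells all that it offers.
- The arm moves only by the tool step_arm, never from a script. Its argument "motion" is a list of rows, each an object of numbers: "claw": the closure, from -1 (fully open) to 1 (shut), so that 0 is half open; "dx", "dy", "dz": the shift along the tool's x, y, z in cm; "ax", "ay", "az": the turn, a rotation vector about the tool's x, y, z in rad. In form: [{"claw": .., "dx": .., "dy": .., "dz": .., "ax": .., "ay": .., "az": ..}, ...]. A call has 1 to 12 rows; each row is the pose to reach, as a shift and turn from the pose commanded when the call began, along the tool's axes at that moment; what a row does not reach only later rows make up. A row lasts 1/8 s, in which the tool goes at most 62.5 mm and 10.7 degrees, less where a joint would pass 70% of its speed; a pose out of reach is approached as far as the arm can. A call with a gripper value outside its range is refused whole. The fingers move at their own pace and stop on an object; "squeeze" is the grip in N (left out, the last holds). Time passes only in rows, so rows that repeat a pose let the fingers close. It gives the time, the measured TCP pose, the force, the opening and the grip force at its end, in the units of the state.
- status.state(): the state, without advancing time (a new reading comes with each control period).
- viewer.capture(name): name is "scene" or "top" or "wrist"; returns a dict with "color" (480x640x3 uint8, red, green, blue), "range_z" (480x640 float32, m along the optical axis (not along the pixel's ray), 0 where there is no reading), "mtx" (3x3 intrinsics, pixels), "R" (3x3) and "t" (3): a world point X has camera coordinates R X + t. Camera axes: x right, y down, z forward; pixel columns grow to the right and rows downward; lengths in m; the calibration is good to about 2 mm. A picture is of the moment at which its call begins.
- ticket.job_done(): hands the job in; it is judged then, once.
Trained networks look in the newest picture that a camera, given by its name, has taken for a name from the list of things; names that differ only in an ending like _2 or _b are one class to them, and where a whole thing is asked for, a point or a joint stands for the part that bears it (a point fixed in the world has none). Each returns a list of dicts, best first, with "confidence" (0 to 1); they miss things now and then, are a little off and sometimes report something else, mostly with a low value. They report only what shows in the picture. A call takes as long as a camera call.
- models.recognise(query, camera): "at" ([x, y, z] in m, in world coordinates, good to about 4 mm: the middle of the surface that is visible of it).
- models.silhouettes(query, camera): "pixels" (480x640 bool, what is visible of it).
The state is a dict: "time": time; "joint_pos": joint angles; "qvel": joint speeds; "effort": joint torques, N m; "eef_pos": TCP position; "tcp_rot": TCP orientation; "wrist_force": force on the tool from outside, world axes, zero at the start; "moment": the same for the moment, N m; "grip_width": opening from 0.0 (shut) to 1.0 (fully open); "gripper_force": force on a finger pad.
Only numpy, scipy, OpenCV 4.12 (cv2) and the standard library are available. Lean on these libraries where they do the work, as an engineer would, in place of code of your own. Each camera call takes 0.05 s, during which the arm holds its last target. There are 200 camera calls.

## Task

Set the bread-slicing guide to sandwich slices. With the fingertips, stroke the wings of the black thumbscrew anticlockwise (seen from above) until it has turned a good half turn and the stop is free, push the stop along its track until its red pointer stands inside the green band of the scale, then stroke the wings clockwise until the thumbscrew is fully tight again and the pointer is still in the band. Only push, and gently: take neither the screw, the stop nor anything else between the fingers, and leave the other things where they stand.

Things in the scene. Friction and masses are not known exactly. Their poses are not given: they have to be found in the camera images.
- guide: Light-wood bread-slicing guide, fixed to the worktop: board 200 (x) x 340 (y) mm, top face 18 mm high; origin under its centre, x to the back, y to the left along the track, z up. Fence along the back edge (x 81 to 95 mm, 87 mm high), parted by the knife slit at y = -10 mm. Aluminium track along y at x = -60 mm; white scale with black ticks each 5 mm in front of it at x = -90 mm.
- stop (a joint): Position of the sliding stop, m: slice thickness from the knife slit to the stop's left face, where its red pointer is. 0.016 to 0.024 is the green band. Range 0 to 0.085, growing to -y of the guide. It slides against about 5 N when free, is held by about 45 N when tight, and stays where it is left.
- stop_plate (a point): Centre of the stop's upright wooden plate: 112 mm along x of the guide, 12 mm thick (y), 64 mm high, top 85 mm above the worktop, lower edge 21 mm. Axes as the guide's. Its right (-y) face is free to be pushed at its middle; nothing stands within 100 mm to the right of it there.
- wings (a point): Middle of the black thumbscrew's wings, on its upright axis, 58 mm above the worktop when tight (rises 3 mm a turn). x along the wings, z up; turns with the screw. Wings 54 mm tip to tip, 8 mm thick, tops 15 mm above this point, undersides 10 mm below; boss 21 mm wide between them.
- stop_base (a point): The stop, which carries thumbscrew and plate; axes as the guide's, origin at worktop height under its left face. Aluminium foot on the track, 48 (x) x 54 (y) mm, top face 40 mm above the worktop; the thumbscrew's axis stands in it at x = -60, y = -27 mm. The plate's near end is at x = -36 mm, y = -12 to 0 mm, so it is behind and left of the wings.
- thumbscrew (a joint): Turn of the thumbscrew, rad: 0 is fully tight (hard stop), growing anticlockwise seen from above (loosening), end stop at 6.6. The clamp's spring pad leaves the track at about 3.14, half a turn. It turns against about 0.03 N m and stays where it is left; the last of the tightening takes about 0.05 N m.
- green_band (a point): Middle of the green band on the scale (8 mm wide, 20 mm to the right of the slit; a further, amber band, 60 mm from the slit, is for thick slices), 19 mm above the worktop; axes as the guide's.
- egg_cup: Cream egg cup, 49 mm wide, 56 mm high, loose on the left part of the guide's board; origin under its centre.
- bean_tin: Red food tin, 57 mm wide, 72 mm high, loose on the worktop to the right; origin under its centre.
- mug: Pale grey-blue espresso cup with a handle, 58 x 87 x 53 mm, loose on the worktop to the right; origin under its centre.
- glass: Clear tumbler, 80 mm wide, 88 mm high, loose on the worktop to the left; origin under its centre.
- spice_jar: Spice jar with a red cap, 45 mm wide, 106 mm high, loose on the worktop to the left; origin under its centre.

How it is judged:
By the outcome, as a careful person would: the job done as asked, in the order asked, and still so for the second after the job is handed in, with the robot touching nothing.
It also fails if it takes over 61 s, if anything falls off the work surface, if the arm or the gripper's body presses on something with over 40 N, if the wrist force passes 120 N, or if a joint passes its speed limit or range.

## Working session

There is one attempt and no reset: what is moved stays moved. The work goes in short steps, Python scripts to look and compute and a tool call to move; the robot and the scene stay as the last step left them, time stands still between calls to the robot, and variables do not carry over. Pictures are saved under pics/ and viewed, at most 10 in all, crops included, and the job is handed in when it is done.

Besides the shell and the picture viewer there is one more tool, called as a command line: name --argument value ..., lists and objects as JSON in quotes. step_arm: Moves the arm, as the interface text tells. Its arguments: {"type":"object","properties":{"motion":{"type":"array","items":{"type":"object","properties":{"claw":{"type":"number"},"dx":{"type":"number"},"dy":{"type":"number"},"dz":{"type":"number"},"ax":{"type":"number"},"ay":{"type":"number"},"az":{"type":"number"}}}},"squeeze":{"type":"number"}},"required":["motion"]}

```bash
mkdir -p pics
cat > h.py <<'E'
import numpy as np, cv2
from cell import status, viewer, ticket, models, arm
from scipy.spatial.transform import Rotation as Ro
def pts(c):
    v,u=np.mgrid[0:480,0:640]; z=c["range_z"]; K=c["mtx"]
    P=np.stack([(u-K[0,2])/K[0,0]*z,(v-K[1,2])/K[1,1]*z,z],-1)
    W=(P-c["t"])@c["R"]; W[z==0]=np.nan
    return W
def proj(c,X):
    p=c["mtx"]@(c["R"]@np.array(X)+c["t"]); return p[:2]/p[2]
def save(c,n): cv2.imwrite("pics/"+n+".png",cv2.cvtColor(c["color"],cv2.COLOR_RGB2BGR))
E
python3 - <<'E'
from h import *
s=status.state(); print({k:np.round(v,3) for k,v in s.items()})
for n in ["top","scene"]:
    c=viewer.capture(n); save(c,n+"0"); print(n,np.round(-c["R"].T@c["t"],3))
    for q in ["guide","stop","stop_plate","wings","thumbscrew","green_band","egg_cup","bean_tin","mug","glass","spice_jar"]:
        print(q,[(np.round(r["at"],3).tolist(),round(r["confidence"],2)) for r in models.recognise(q,n)[:2]])
E
```

```text
{'time': np.float64(0.0), 'joint_pos': array([ 0.964,  0.343,  1.525,  0.   ,  1.275, -0.146]), 'qvel': array([-0.001, -0.001, -0.   ,  0.002,  0.001,  0.   ]), 'effort': array([ 1.0000e-03, -4.3368e+01, -2.4602e+01, -0.0000e+00,  8.0000e-03,
        0.0000e+00]), 'eef_pos': array([0.233, 0.47 , 0.303]), 'tcp_rot': array([ 0.228,  0.974, -0.001, -0.   ]), 'wrist_force': array([-0.467, -0.131,  0.719]), 'moment': array([-0.05 ,  0.003, -0.015]), 'gripper_force': np.float64(0.0), 'grip_width': np.float64(0.999)}
top [0.369 0.014 1.602]
guide [([0.589, -0.034, 0.018], 0.58)]
stop [([0.534, -0.093, 0.055], 0.68)]
stop_plate [([0.538, -0.093, 0.044], 0.61)]
wings [([0.519, -0.109, 0.062], 0.45)]
thumbscrew [([0.514, -0.105, 0.06], 0.38)]
green_band [([0.585, -0.036, 0.019], 0.68)]
egg_cup [([0.617, 0.076, 0.053], 0.52)]
bean_tin [([0.502, -0.436, 0.072], 0.94)]
mug [([0.58, -0.345, 0.028], 0.6)]
glass [([0.494, 0.45, 0.031], 0.74), ([0.536, -0.092, 0.05], 0.25)]
spice_jar [([0.586, 0.441, 0.108], 0.83)]
scene [-0.281 -0.55   0.875]
guide [([0.599, -0.062, 0.013], 0.64)]
stop [([0.55, -0.105, 0.048], 0.94), ([0.592, -0.064, 0.013], 0.64)]
stop_plate [([0.552, -0.104, 0.054], 0.93)]
wings [([0.518, -0.108, 0.061], 0.67)]
thumbscrew [([0.512, -0.11, 0.058], 0.58), ([0.546, -0.102, 0.055], 0.41)]
green_band []
egg_cup [([0.611, 0.066, 0.056], 0.62)]
bean_tin [([0.49, -0.447, 0.062], 0.82)]
mug [([0.582, -0.342, 0.04], 0.66), ([0.515, -0.106, 0.06], 0.59)]
glass [([0.484, 0.419, 0.058], 0.91), ([0.548, -0.104, 0.054], 0.56)]
spice_jar [([0.579, 0.437, 0.064], 0.76), ([0.549, -0.104, 0.049], 0.34)]
```

Run:
```python
from h import *
c=viewer.capture("top"); print(proj(c,[0.58,-0.05,0.02]))
u,v=proj(c,[0.56,-0.06,0.02]).astype(int)
im=cv2.cvtColor(c["color"],cv2.COLOR_RGB2BGR)[v-75:v+75,u-100:u+100]
cv2.imwrite("pics/topc.png",cv2.resize(im,(800,600),interpolation=cv2.INTER_CUBIC)); print("crop origin",u-100,v-75)
W=pts(c)
# board: points at z 18mm
m=(abs(W[...,2]-.018)<.004)&(abs(W[...,0]-.58)<.25)&(abs(W[...,1]+.05)<.25)
print("board",m.sum(),cv2.minAreaRect(W[m][:,:2].astype(np.float32)))
m=(abs(W[...,2]-.087)<.005)&(abs(W[...,0]-.58)<.25)&(abs(W[...,1]+.05)<.3)
n,l,st,ce=cv2.connectedComponentsWithStats(m.astype(np.uint8))
for i in range(1,n):
  if st[i,4]>20: print(st[i,4],np.nanmean(W[l==i],0),cv2.minAreaRect(W[l==i][:,:2].astype(np.float32)))
```

```text
[330.97511067 235.55292962]
crop origin 234 166
board 3744 ((0.6522138118743896, -0.05434595048427582), (0.39833468198776245, 0.33145275712013245), 81.21265411376953)
44 [ 0.76624323 -0.0938389   0.08698453] ((0.765464186668396, -0.09530264884233475), (0.028585845604538918, 0.02273181639611721), 89.3858413696289)
219 [0.68853005 0.04002661 0.087017  ] ((0.6885395050048828, 0.0390438474714756), (0.17680157721042633, 0.015034150332212448), 81.30892181396484)
197 [ 0.66282304 -0.13038013  0.08698083] ((0.6632430553436279, -0.13094311952590942), (0.15547724068164825, 0.015307368710637093), 80.98147583007812)
111 [ 0.59878494 -0.09347426  0.08592513] ((0.5998243689537048, -0.09399741142988205), (0.01208198070526123, 0.10967379808425903), 81.4307632446289)
```

View pics/topc.png

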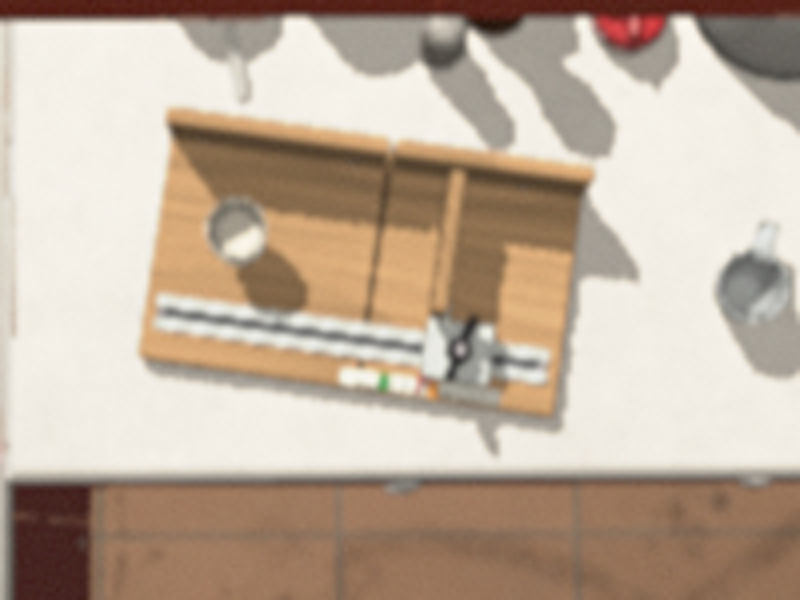

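View pics/scene0.png

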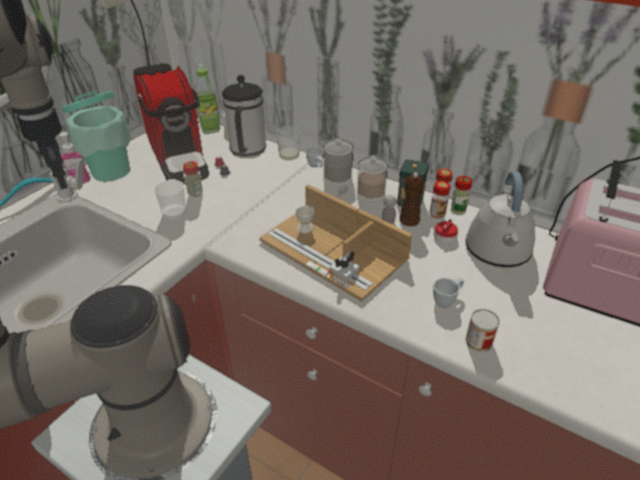

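The guide is yawed about -8.7° with its origin near (0.590, -0.028), and the stop stands at about 48 mm. The wings are at about (0.518, -0.103), roughly -24° from world x (crop pixel (460,348)). I'll move above them with the fingers closed.

step_arm --motion '[{"claw": 1,"dx": -5,"dy": -4,"az": 0.15},{"claw": 1,"dx": -10,"dy": -8,"az": 0.3},{"claw": 1,"dx": -15,"dy": -12,"az": 0.46},{"claw": 1,"dx": -20,"dy": -16,"az": 0.62},{"claw": 1,"dx": -25,"dy": -20,"az": 0.78},{"claw": 1,"dx": -30,"dy": -24,"az": 0.93},{"claw": 1,"dx": -35,"dy": -28,"az": 1.1},{"claw": 1,"dx": -40,"dy": -32,"az": 1.25},{"claw": 1,"dx": -45,"dy": -36,"az": 1.4},{"claw": 1,"dx": -49.5,"dy": -39,"az": 1.53},{"claw": 1,"dx": -49.5,"dy": -39,"az": 1.53},{"claw": 1,"dx": -49.5,"dy": -39,"az": 1.53}]' --squeeze 20

```text
schema error: expected keys claw, dx, dy, dz, ax, ay, az
```

Run:
```python
from h import *
s=status.state(); print({k:np.round(s[k],3) for k in ["time","joint_pos","eef_pos","tcp_rot","wrist_force","grip_width"]})
c=viewer.capture("wrist"); save(c,"w0"); print(np.round(-c["R"].T@c["t"],3))
for q in ["stop","wings","stop_plate","green_band"]:
    print(q,[(np.round(r["at"],3).tolist(),round(r["confidence"],2)) for r in models.recognise(q,"wrist")[:2]])
print(proj(c,[.518,-.103,.06]))
```

```text
{'time': np.float64(1.25), 'joint_pos': array([ 0.964,  0.342,  1.524, -0.   ,  1.275, -0.146]), 'eef_pos': array([0.233, 0.47 , 0.304]), 'tcp_rot': array([0.228, 0.974, 0.   , 0.   ]), 'wrist_force': array([-0.078, -0.281, -0.226]), 'grip_width': np.float64(1.001)}
[0.16  0.507 0.373]
stop []
wings []
stop_plate []
green_band []
[ 53.88619834 556.73376863]
```

View pics/w0.png

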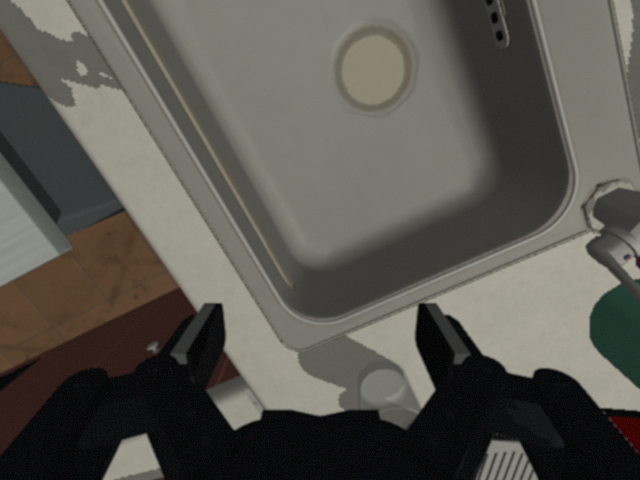

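The call was refused because every key is required in each row. The picture shows only the sink and the open fingers, at pixels (200,350) and (440,350). I'm sending the move again.

step_arm --motion '[{"claw": 1,"dx": -5,"dy": -4.6,"dz": 0,"ax": 0,"ay": 0,"az": 0.15},{"claw": 1,"dx": -10,"dy": -9.2,"dz": 0,"ax": 0,"ay": 0,"az": 0.3},{"claw": 1,"dx": -14,"dy": -13,"dz": 0,"ax": 0,"ay": 0,"az": 0.45},{"claw": 1,"dx": -18,"dy": -17,"dz": 0,"ax": 0,"ay": 0,"az": 0.6},{"claw": 1,"dx": -22.5,"dy": -21,"dz": 0,"ax": 0,"ay": 0,"az": 0.75},{"claw": 1,"dx": -27,"dy": -25,"dz": 0,"ax": 0,"ay": 0,"az": 0.9},{"claw": 1,"dx": -31.5,"dy": -29,"dz": 0,"ax": 0,"ay": 0,"az": 1.05},{"claw": 1,"dx": -36,"dy": -33,"dz": 0,"ax": 0,"ay": 0,"az": 1.2},{"claw": 1,"dx": -41,"dy": -37.5,"dz": 0,"ax": 0,"ay": 0,"az": 1.35},{"claw": 1,"dx": -46,"dy": -42,"dz": 0,"ax": 0,"ay": 0,"az": 1.45},{"claw": 1,"dx": -51.5,"dy": -47,"dz": 0,"ax": 0,"ay": 0,"az": 1.53},{"claw": 1,"dx": -51.5,"dy": -47,"dz": 0,"ax": 0,"ay": 0,"az": 1.53}]' --squeeze 20

```text
time: 3.0
eef_pos: [0.4863, -0.1828, 0.3035]
tcp_rot: [0.84, 0.543, -0.0, 0.0]
wrist_force: [-1.0, 0.6, 0.2]
grip_width: 0.004
gripper_force: 0.0
```

Run:
```python
from h import *
c=viewer.capture("wrist"); save(c,"w1"); print(np.round(-c["R"].T@c["t"],3))
s=status.state(); print({k:np.round(s[k],3) for k in ["time","joint_pos","eef_pos","tcp_rot","wrist_force","grip_width"]})
for q in ["stop","wings","stop_plate","green_band"]:
    print(q,[(np.round(r["at"],3).tolist(),round(r["confidence"],2)) for r in models.recognise(q,"wrist")[:2]])
print(proj(c,[.518,-.103,.06]))
W=pts(c)
m=(W[...,2]>.066)&(W[...,2]<.08)&(np.hypot(W[...,0]-.518,W[...,1]+.103)<.04)
if m.sum()>10: print(m.sum(),W[m].mean(0),cv2.minAreaRect(W[m][:,:2].astype(np.float32)))
m=(abs(W[...,2]-.0855)<.003)&(np.hypot(W[...,0]-.6,W[...,1]+.094)<.065)
if m.sum()>10: print(m.sum(),W[m].mean(0),cv2.minAreaRect(W[m][:,:2].astype(np.float32)))
```

```text
[ 0.519 -0.109  0.373]
{'time': np.float64(3.05), 'joint_pos': array([-5.080e-01,  3.330e-01,  1.538e+00, -1.000e-03,  1.269e+00,
       -8.500e-02]), 'eef_pos': array([ 0.487, -0.184,  0.303]), 'tcp_rot': array([ 0.84 ,  0.543, -0.   ,  0.   ]), 'wrist_force': array([-0.063, -2.04 , -0.11 ]), 'grip_width': np.float64(0.001)}
stop [([0.542, -0.101, 0.058], 0.64)]
wings [([0.523, -0.106, 0.062], 0.89)]
stop_plate [([0.546, -0.098, 0.058], 0.85)]
green_band [([0.584, -0.106, 0.019], 0.93)]
[316.40382808 122.65865203]
300 [ 0.52288983 -0.10214542  0.07134151] ((0.5258405804634094, -0.09134121239185333), (0.03507453203201294, 0.058682605624198914), 65.80852508544922)
2469 [ 0.60870724 -0.09560659  0.08430923] ((0.6070948839187622, -0.08830314129590988), (0.039807844907045364, 0.11938563734292984), 74.33993530273438)
```

View pics/w1.png

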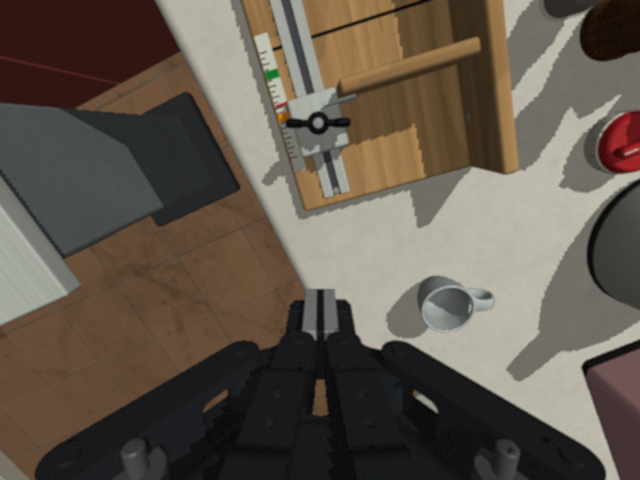

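The wrist picture shows the wings level, from (287,123) to (350,122), with the boss at (318,123). The plate is behind and left of them, the green band is at (272,74), and the pointer is near (281,104).

```bash
cat >> h.py <<'E'
def onplane(c,px,z):
    px=np.atleast_2d(px).astype(float); d=np.c_[px,np.ones(len(px))]@np.linalg.inv(c["mtx"]).T@c["R"]
    o=-c["R"].T@c["t"]; return o+d*((z-o[2])/d[:,2])[:,None]
def wings(c,near,z=.073):
    "axis xy, wing angle deg (mod 180) from dark pixels round the expected spot"
    u,v=proj(c,[*near,z]); V,U=np.mgrid[0:480,0:640]
    m=(c["color"].max(-1)<75)&(np.hypot(U-u,V-v)<45)
    n,l,st,ce=cv2.connectedComponentsWithStats(m.astype(np.uint8)); i=1+np.argmax(st[1:,4])
    yx=np.argwhere(l==i)[:,::-1]; P=onplane(c,yx,z)[:,:2].astype(np.float32)
    r=cv2.minAreaRect(P); B=cv2.boxPoints(r); e=B[1]-B[0]; f=B[2]-B[1]; e=e if np.hypot(*e)>np.hypot(*f) else f
    return np.array(r[0]),np.degrees(np.arctan2(e[1],e[0]))%180,r[1],len(yx)
E
python3 - <<'E'
from h import *
c=viewer.capture("wrist"); print(wings(c,[.518,-.103]))
print("boss",onplane(c,[318,122.5],.07), "band",onplane(c,[272,74],.019))
c2=viewer.capture("top"); print(wings(c2,[.518,-.103]))
m=models.silhouettes("wings","wrist")
if m: 
  yx=np.argwhere(m[0]["pixels"])[:,::-1]; print(len(yx),cv2.minAreaRect(onplane(c,yx,.07)[:,:2].astype(np.float32)))
E
```

```text
(array([ 0.51868689, -0.10413618]), np.float32(156.08026), (0.017867712303996086, 0.055662851780653), 672)
boss [[ 0.51779724 -0.09872859  0.07      ]] band [[ 0.49529297 -0.03958445  0.019     ]]
(array([ 0.48732036, -0.18413408]), np.float32(39.909763), (0.08760435879230499, 0.05670413747429848), 194)
793 ((0.518588125705719, -0.10332369059324265), (0.018939126282930374, 0.054624754935503006), 53.06771469116211)
```

```bash
cat >> h.py <<'E'
import json
def rows(poses,base=None):
    "poses: (x,y,z,xangle_deg) world, tool straight down; prints rows from base (default: measured pose)"
    s=status.state()
    if base is None:
        x=Ro.from_quat(s["tcp_rot"]).as_matrix()[:,0]; base=[*s["eef_pos"],np.degrees(np.arctan2(x[1],x[0]))]
    print("base",np.round(base,4).tolist(),"t",round(float(s["time"]),2),"F",np.round(s["wrist_force"],1))
    a=np.radians(base[3]); X=np.array([np.cos(a),np.sin(a)]); Y=np.array([np.sin(a),-np.cos(a)])
    out=[]
    for p in poses:
        d=(np.array(p[:2])-base[:2])*100
        out.append(dict(claw=1,dx=round(float(d@X),2),dy=round(float(d@Y),2),dz=round((base[2]-p[2])*100,2),ax=0,ay=0,az=round(float(-np.radians(p[3]-base[3])),3)))
    print(json.dumps(out))
def arc(ax,ox,oy,z,angs):
    r=[]
    for t in angs:
        a=np.radians(t); r.append((ax[0]+ox*np.cos(a)+oy*np.sin(a),ax[1]+ox*np.sin(a)-oy*np.cos(a),z,t))
    return r
E
python3 - <<'E'
from h import *
A=(.518,-.103)
p=arc(A,.015,-.027,.18,[50]*3)+arc(A,.015,-.027,.129,[50]*3)
rows(p)
E
```

```text
base [0.4855, -0.1783, 0.3042, 66.0459] t 3.4 F [-0.7 -0.2  0.4]
[{"claw": 1, "dx": 10.39, "dy": -2.27, "dz": 12.42, "ax": 0, "ay": 0, "az": 0.28}, {"claw": 1, "dx": 10.39, "dy": -2.27, "dz": 12.42, "ax": 0, "ay": 0, "az": 0.28}, {"claw": 1, "dx": 10.39, "dy": -2.27, "dz": 12.42, "ax": 0, "ay": 0, "az": 0.28}, {"claw": 1, "dx": 10.39, "dy": -2.27, "dz": 17.52, "ax": 0, "ay": 0, "az": 0.28}, {"claw": 1, "dx": 10.39, "dy": -2.27, "dz": 17.52, "ax": 0, "ay": 0, "az": 0.28}, {"claw": 1, "dx": 10.39, "dy": -2.27, "dz": 17.52, "ax": 0, "ay": 0, "az": 0.28}]
```

step_arm --motion '[{"claw": 1,"dx": 5.2,"dy": -1.15,"dz": 4,"ax": 0,"ay": 0,"az": 0.14},{"claw": 1,"dx": 10.4,"dy": -2.3,"dz": 8,"ax": 0,"ay": 0,"az": 0.28},{"claw": 1,"dx": 10.4,"dy": -2.3,"dz": 12.4,"ax": 0,"ay": 0,"az": 0.28},{"claw": 1,"dx": 10.4,"dy": -2.3,"dz": 12.4,"ax": 0,"ay": 0,"az": 0.28},{"claw": 1,"dx": 10.4,"dy": -2.3,"dz": 14,"ax": 0,"ay": 0,"az": 0.28},{"claw": 1,"dx": 10.4,"dy": -2.3,"dz": 16,"ax": 0,"ay": 0,"az": 0.28},{"claw": 1,"dx": 10.4,"dy": -2.3,"dz": 17.5,"ax": 0,"ay": 0,"az": 0.28},{"claw": 1,"dx": 10.4,"dy": -2.3,"dz": 17.5,"ax": 0,"ay": 0,"az": 0.28},{"claw": 1,"dx": 10.4,"dy": -2.3,"dz": 17.5,"ax": 0,"ay": 0,"az": 0.28}]'

```text
time: 4.53
eef_pos: [0.5077, -0.0757, 0.1299]
tcp_rot: [0.907, 0.422, 0.001, 0.001]
wrist_force: [-0.9, 0.0, -0.5]
grip_width: -0.001
gripper_force: 0.0
```

Run:
```python
from h import *
A=(.518,-.103)
print(arc(A,.015,-.027,.129,[50]))
c=viewer.capture("wrist"); save(c,"w2")
rows(arc(A,.015,-.027,.129,[56,62,68,74,80,86,92,98,104,110,116,122]))
```

```text
[(np.float64(0.5069586141810857), np.float64(-0.07415406789167876), 0.129, 50)]
base [0.5077, -0.0756, 0.1299, 49.8888] t 4.58 F [-0.5  0.6  0.2]
[{"claw": 1, "dx": -0.22, "dy": -0.29, "dz": 0.09, "ax": 0, "ay": 0, "az": -0.107}, {"claw": 1, "dx": -0.53, "dy": -0.4, "dz": 0.09, "ax": 0, "ay": 0, "az": -0.211}, {"claw": 1, "dx": -0.84, "dy": -0.48, "dz": 0.09, "ax": 0, "ay": 0, "az": -0.316}, {"claw": 1, "dx": -1.16, "dy": -0.52, "dz": 0.09, "ax": 0, "ay": 0, "az": -0.421}, {"claw": 1, "dx": -1.48, "dy": -0.53, "dz": 0.09, "ax": 0, "ay": 0, "az": -0.526}, {"claw": 1, "dx": -1.81, "dy": -0.51, "dz": 0.09, "ax": 0, "ay": 0, "az": -0.63}, {"claw": 1, "dx": -2.13, "dy": -0.45, "dz": 0.09, "ax": 0, "ay": 0, "az": -0.735}, {"claw": 1, "dx": -2.44, "dy": -0.37, "dz": 0.09, "ax": 0, "ay": 0, "az": -0.84}, {"claw": 1, "dx": -2.74, "dy": -0.24, "dz": 0.09, "ax": 0, "ay": 0, "az": -0.944}, {"claw": 1, "dx": -3.02, "dy": -0.09, "dz": 0.09, "ax": 0, "ay": 0, "az": -1.049}, {"claw": 1, "dx": -3.29, "dy": 0.09, "dz": 0.09, "ax": 0, "ay": 0, "az": -1.154}, {"claw": 1, "dx": -3.54, "dy": 0.3, "dz": 0.09, "ax": 0, "ay": 0, "az": -1.259}]
```

View pics/w2.png

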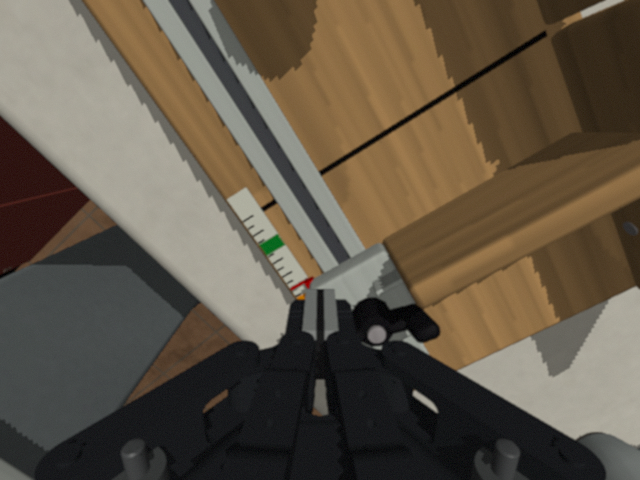

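The closed fingertips, at (318,300), sit left of the boss at (375,333), with the front wing just behind them. The guide's slit and green band, at (272,243), are clear. I'll start the anticlockwise stroke.

step_arm --motion '[{"claw": 1,"dx": -0.29,"dy": -0.15,"dz": 0,"ax": 0,"ay": 0,"az": -0.105},{"claw": 1,"dx": -0.6,"dy": -0.26,"dz": 0,"ax": 0,"ay": 0,"az": -0.21},{"claw": 1,"dx": -0.91,"dy": -0.34,"dz": 0,"ax": 0,"ay": 0,"az": -0.314},{"claw": 1,"dx": -1.23,"dy": -0.38,"dz": 0,"ax": 0,"ay": 0,"az": -0.419},{"claw": 1,"dx": -1.55,"dy": -0.39,"dz": 0,"ax": 0,"ay": 0,"az": -0.524},{"claw": 1,"dx": -1.88,"dy": -0.37,"dz": 0,"ax": 0,"ay": 0,"az": -0.63}]'

```text
time: 5.32
eef_pos: [0.4928, -0.0874, 0.1298]
tcp_rot: [0.73, 0.683, 0.001, 0.001]
wrist_force: [0.4, 1.9, -0.2]
grip_width: 0.001
gripper_force: 0.6
```

Run:
```python
from h import *
A=(.518,-.103)
c=viewer.capture("wrist"); save(c,"w3")
b=arc(A,.015,-.027,.129,[86])[0]
s=status.state(); print(np.round(b,4),s["eef_pos"],s["moment"])
rows(arc(A,.015,-.027,.129,range(93,171,7)),b)
```

```text
[ 0.4921 -0.0862  0.129  86.    ] [ 0.4925149  -0.08764414  0.12973744] [ 0.14707074 -0.08127124  0.05580079]
base [0.4921, -0.0862, 0.129, 86.0] t 5.38 F [0.7 0.9 0.2]
[{"claw": 1, "dx": -0.34, "dy": -0.16, "dz": 0.0, "ax": 0, "ay": 0, "az": -0.122}, {"claw": 1, "dx": -0.7, "dy": -0.28, "dz": 0.0, "ax": 0, "ay": 0, "az": -0.244}, {"claw": 1, "dx": -1.07, "dy": -0.36, "dz": 0.0, "ax": 0, "ay": 0, "az": -0.367}, {"claw": 1, "dx": -1.44, "dy": -0.39, "dz": 0.0, "ax": 0, "ay": 0, "az": -0.489}, {"claw": 1, "dx": -1.82, "dy": -0.37, "dz": 0.0, "ax": 0, "ay": 0, "az": -0.611}, {"claw": 1, "dx": -2.19, "dy": -0.31, "dz": 0.0, "ax": 0, "ay": 0, "az": -0.733}, {"claw": 1, "dx": -2.55, "dy": -0.2, "dz": 0.0, "ax": 0, "ay": 0, "az": -0.855}, {"claw": 1, "dx": -2.9, "dy": -0.05, "dz": 0.0, "ax": 0, "ay": 0, "az": -0.977}, {"claw": 1, "dx": -3.22, "dy": 0.14, "dz": 0.0, "ax": 0, "ay": 0, "az": -1.1}, {"claw": 1, "dx": -3.52, "dy": 0.37, "dz": 0.0, "ax": 0, "ay": 0, "az": -1.222}, {"claw": 1, "dx": -3.79, "dy": 0.63, "dz": 0.0, "ax": 0, "ay": 0, "az": -1.344}, {"claw": 1, "dx": -4.03, "dy": 0.93, "dz": 0.0, "ax": 0, "ay": 0, "az": -1.466}]
```

View pics/w3.png

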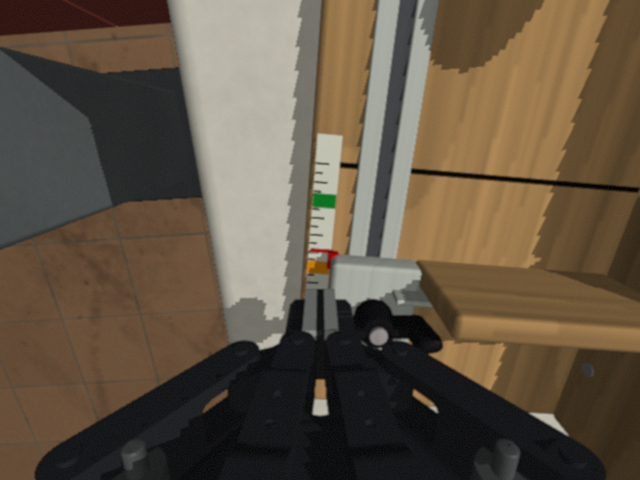

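The far wing, from (375,335) to (440,340), has turned with the tool, so the stroke works at about 2 N. I'll continue.

step_arm --motion '[{"claw": 1,"dx": -0.34,"dy": -0.16,"dz": 0.0,"ax": 0,"ay": 0,"az": -0.122},{"claw": 1,"dx": -0.7,"dy": -0.28,"dz": 0.0,"ax": 0,"ay": 0,"az": -0.244},{"claw": 1,"dx": -1.07,"dy": -0.36,"dz": 0.0,"ax": 0,"ay": 0,"az": -0.367},{"claw": 1,"dx": -1.44,"dy": -0.39,"dz": 0.0,"ax": 0,"ay": 0,"az": -0.489},{"claw": 1,"dx": -1.82,"dy": -0.37,"dz": 0.0,"ax": 0,"ay": 0,"az": -0.611},{"claw": 1,"dx": -2.19,"dy": -0.31,"dz": 0.0,"ax": 0,"ay": 0,"az": -0.733},{"claw": 1,"dx": -2.55,"dy": -0.2,"dz": 0.0,"ax": 0,"ay": 0,"az": -0.855},{"claw": 1,"dx": -2.9,"dy": -0.05,"dz": 0.0,"ax": 0,"ay": 0,"az": -0.977},{"claw": 1,"dx": -3.22,"dy": 0.14,"dz": 0.0,"ax": 0,"ay": 0,"az": -1.1},{"claw": 1,"dx": -3.52,"dy": 0.37,"dz": 0.0,"ax": 0,"ay": 0,"az": -1.222},{"claw": 1,"dx": -3.79,"dy": 0.63,"dz": 0.0,"ax": 0,"ay": 0,"az": -1.344},{"claw": 1,"dx": -4.03,"dy": 0.93,"dz": 0.0,"ax": 0,"ay": 0,"az": -1.466}]'

```text
time: 6.88
eef_pos: [0.4986, -0.1284, 0.1295]
tcp_rot: [0.086, 0.996, -0.0, -0.0]
wrist_force: [-1.4, -0.4, 0.5]
grip_width: -0.003
gripper_force: 0.6
```

Run:
```python
from h import *
A=(.518,-.103)
b=arc(A,.015,-.027,.129,[170])[0]
s=status.state(); print(np.round(b,4),s["eef_pos"],s["moment"],s["joint_pos"])
rows(arc(A,.015,-.027,.129,range(176,237,6)),b)
```

```text
[ 4.985e-01 -1.270e-01  1.290e-01  1.700e+02] [ 0.49862945 -0.12838196  0.1294505 ] [-0.07121154  0.25064662 -0.06889219] [-4.00833077e-01  5.34321212e-01  1.76805778e+00 -2.67397693e-04
  8.39171575e-01 -1.79902962e+00]
base [0.4985, -0.127, 0.129, 170.0] t 6.88 F [-1.4 -0.4  0.5]
[{"claw": 1, "dx": -0.29, "dy": -0.14, "dz": 0.0, "ax": 0, "ay": 0, "az": -0.105}, {"claw": 1, "dx": -0.59, "dy": -0.25, "dz": 0.0, "ax": 0, "ay": 0, "az": -0.209}, {"claw": 1, "dx": -0.91, "dy": -0.33, "dz": 0.0, "ax": 0, "ay": 0, "az": -0.314}, {"claw": 1, "dx": -1.23, "dy": -0.38, "dz": 0.0, "ax": 0, "ay": 0, "az": -0.419}, {"claw": 1, "dx": -1.55, "dy": -0.39, "dz": 0.0, "ax": 0, "ay": 0, "az": -0.524}, {"claw": 1, "dx": -1.87, "dy": -0.37, "dz": 0.0, "ax": 0, "ay": 0, "az": -0.628}, {"claw": 1, "dx": -2.19, "dy": -0.31, "dz": 0.0, "ax": 0, "ay": 0, "az": -0.733}, {"claw": 1, "dx": -2.5, "dy": -0.22, "dz": 0.0, "ax": 0, "ay": 0, "az": -0.838}, {"claw": 1, "dx": -2.8, "dy": -0.1, "dz": 0.0, "ax": 0, "ay": 0, "az": -0.942}, {"claw": 1, "dx": -3.09, "dy": 0.05, "dz": 0.0, "ax": 0, "ay": 0, "az": -1.047}, {"claw": 1, "dx": -3.36, "dy": 0.23, "dz": 0.0, "ax": 0, "ay": 0, "az": -1.152}]
```

step_arm --motion '[{"claw": 1,"dx": -0.29,"dy": -0.14,"dz": 0.0,"ax": 0,"ay": 0,"az": -0.105},{"claw": 1,"dx": -0.59,"dy": -0.25,"dz": 0.0,"ax": 0,"ay": 0,"az": -0.209},{"claw": 1,"dx": -0.91,"dy": -0.33,"dz": 0.0,"ax": 0,"ay": 0,"az": -0.314},{"claw": 1,"dx": -1.23,"dy": -0.38,"dz": 0.0,"ax": 0,"ay": 0,"az": -0.419},{"claw": 1,"dx": -1.55,"dy": -0.39,"dz": 0.0,"ax": 0,"ay": 0,"az": -0.524},{"claw": 1,"dx": -1.87,"dy": -0.37,"dz": 0.0,"ax": 0,"ay": 0,"az": -0.628},{"claw": 1,"dx": -2.19,"dy": -0.31,"dz": 0.0,"ax": 0,"ay": 0,"az": -0.733},{"claw": 1,"dx": -2.5,"dy": -0.22,"dz": 0.0,"ax": 0,"ay": 0,"az": -0.838},{"claw": 1,"dx": -2.8,"dy": -0.1,"dz": 0.0,"ax": 0,"ay": 0,"az": -0.942},{"claw": 1,"dx": -3.09,"dy": 0.05,"dz": 0.0,"ax": 0,"ay": 0,"az": -1.047}]'

```text
time: 8.12
eef_pos: [0.5296, -0.1336, 0.1296]
tcp_rot: [-0.423, 0.906, -0.001, 0.0]
wrist_force: [-0.6, -1.7, -0.1]
grip_width: 0.001
gripper_force: 0.7
```

Run:
```python
from h import *
A=(.518,-.103)
b=arc(A,.015,-.027,.129,[230])[0]
s=status.state(); print(np.round(b,4),s["eef_pos"],s["joint_pos"])
p=arc(A,.022,-.03,.129,[228])+arc(A,.025,-.03,.19,[228]*2)
rows(p,b)
```

```text
[ 5.290e-01 -1.318e-01  1.290e-01  2.300e+02] [ 0.52962381 -0.13355975  0.12962417] [-3.87150850e-01  5.77386690e-01  1.67971035e+00 -6.14845340e-04
  8.83008368e-01 -2.83152389e+00]
base [0.529, -0.1318, 0.129, 230.0] t 8.12 F [-0.6 -1.7 -0.1]
[{"claw": 1, "dx": 0.8, "dy": -0.22, "dz": 0.0, "ax": 0, "ay": 0, "az": 0.035}, {"claw": 1, "dx": 1.1, "dy": -0.21, "dz": -6.1, "ax": 0, "ay": 0, "az": 0.035}, {"claw": 1, "dx": 1.1, "dy": -0.21, "dz": -6.1, "ax": 0, "ay": 0, "az": 0.035}]
```

step_arm --motion '[{"claw": 1,"dx": 0.8,"dy": -0.2,"dz": 0,"ax": 0,"ay": 0,"az": 0.035},{"claw": 1,"dx": 1,"dy": -0.2,"dz": -3,"ax": 0,"ay": 0,"az": 0.035},{"claw": 1,"dx": 1,"dy": -0.2,"dz": -8,"ax": 0,"ay": 0,"az": 0.05},{"claw": 1,"dx": 1,"dy": -0.2,"dz": -12,"ax": 0,"ay": 0,"az": 0.2},{"claw": 1,"dx": 1,"dy": -0.2,"dz": -15,"ax": 0,"ay": 0,"az": 0.38},{"claw": 1,"dx": 1,"dy": -0.2,"dz": -15,"ax": 0,"ay": 0,"az": 0.56},{"claw": 1,"dx": 1,"dy": -0.2,"dz": -15,"ax": 0,"ay": 0,"az": 0.74},{"claw": 1,"dx": 1,"dy": -0.2,"dz": -15,"ax": 0,"ay": 0,"az": 0.92},{"claw": 1,"dx": 1,"dy": -0.2,"dz": -15,"ax": 0,"ay": 0,"az": 1.1},{"claw": 1,"dx": 1,"dy": -0.2,"dz": -15,"ax": 0,"ay": 0,"az": 1.28},{"claw": 1,"dx": 1,"dy": -0.2,"dz": -15,"ax": 0,"ay": 0,"az": 1.46},{"claw": 1,"dx": 1,"dy": -0.2,"dz": -15,"ax": 0,"ay": 0,"az": 1.64}]'

```text
time: 9.62
eef_pos: [0.5239, -0.1424, 0.2791]
tcp_rot: [0.38, 0.925, 0.0, 0.0]
wrist_force: [0.1, 1.2, -0.0]
grip_width: -0.0
gripper_force: 0.0
```

Run:
```python
from h import *
A=(.518,-.103)
rows(arc(A,-.08,0,.28,[46]))
```

```text
base [0.5239, -0.1424, 0.2791, 135.37] t 9.62 F [ 0.1  1.2 -0. ]
[{"claw": 1, "dx": 3.1, "dy": -5.61, "dz": -0.09, "ax": 0, "ay": 0, "az": 1.56}]
```

step_arm --motion '[{"claw": 1,"dx": 0.5,"dy": -0.8,"dz": 0,"ax": 0,"ay": 0,"az": 0.18},{"claw": 1,"dx": 1,"dy": -1.6,"dz": 0,"ax": 0,"ay": 0,"az": 0.36},{"claw": 1,"dx": 1.4,"dy": -2.4,"dz": 0,"ax": 0,"ay": 0,"az": 0.54},{"claw": 1,"dx": 1.8,"dy": -3.2,"dz": 0,"ax": 0,"ay": 0,"az": 0.72},{"claw": 1,"dx": 2.2,"dy": -4,"dz": 0,"ax": 0,"ay": 0,"az": 0.9},{"claw": 1,"dx": 2.6,"dy": -4.8,"dz": 0,"ax": 0,"ay": 0,"az": 1.08},{"claw": 1,"dx": 3.1,"dy": -5.6,"dz": 0,"ax": 0,"ay": 0,"az": 1.26},{"claw": 1,"dx": 3.1,"dy": -5.6,"dz": 0,"ax": 0,"ay": 0,"az": 1.44},{"claw": 1,"dx": 3.1,"dy": -5.6,"dz": 0,"ax": 0,"ay": 0,"az": 1.56},{"claw": 1,"dx": 3.1,"dy": -5.6,"dz": 0,"ax": 0,"ay": 0,"az": 1.56},{"claw": 1,"dx": 3.1,"dy": -5.6,"dz": 0,"ax": 0,"ay": 0,"az": 1.56}]'

```text
time: 11.0
eef_pos: [0.4629, -0.161, 0.279]
tcp_rot: [0.918, 0.396, 0.0, 0.0]
wrist_force: [-0.2, -1.3, 0.1]
grip_width: 0.001
gripper_force: 0.0
```

Run:
```python
from h import *
c=viewer.capture("wrist"); save(c,"w4"); print(wings(c,[.518,-.103],.075))
A=(.518,-.103)
W=pts(c); m=(abs(W[...,2]-.0855)<.003)&(np.hypot(W[...,0]-.6,W[...,1]+.094)<.065)
rows(arc(A,.015,-.03,.13,[32]))
```

```text
(array([ 0.51910126, -0.10370503]), np.float32(149.54126), (0.01804063469171524, 0.05411505326628685), 779)
base [0.4629, -0.1609, 0.279, 46.6483] t 11.05 F [-0.   0.2  1. ]
[{"claw": 1, "dx": 10.2, "dy": -2.49, "dz": 14.9, "ax": 0, "ay": 0, "az": 0.256}]
```

View pics/w4.png

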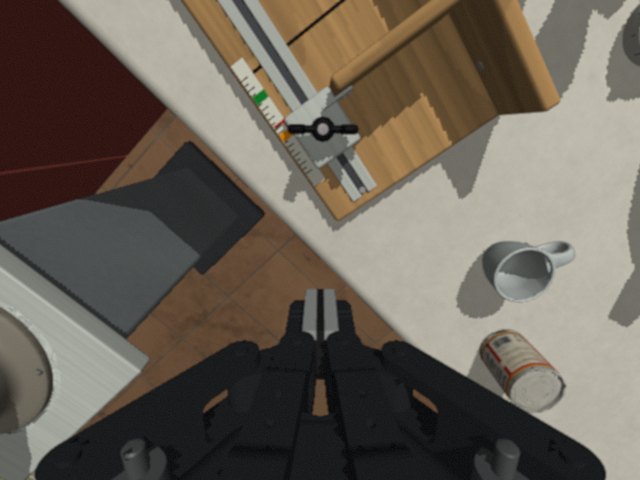

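The wings now lie level from (288,128) to (357,128), about 137° in world, so they have turned roughly 161°. A second, shorter stroke on the other wing follows.

step_arm --motion '[{"claw": 1,"dx": 5,"dy": -1.3,"dz": 3,"ax": 0,"ay": 0,"az": 0.13},{"claw": 1,"dx": 10.2,"dy": -2.5,"dz": 6,"ax": 0,"ay": 0,"az": 0.26},{"claw": 1,"dx": 10.2,"dy": -2.5,"dz": 9,"ax": 0,"ay": 0,"az": 0.26},{"claw": 1,"dx": 10.2,"dy": -2.5,"dz": 10,"ax": 0,"ay": 0,"az": 0.26},{"claw": 1,"dx": 10.2,"dy": -2.5,"dz": 12,"ax": 0,"ay": 0,"az": 0.26},{"claw": 1,"dx": 10.2,"dy": -2.5,"dz": 14,"ax": 0,"ay": 0,"az": 0.26},{"claw": 1,"dx": 10.2,"dy": -2.5,"dz": 14.9,"ax": 0,"ay": 0,"az": 0.26},{"claw": 1,"dx": 10.2,"dy": -2.5,"dz": 14.9,"ax": 0,"ay": 0,"az": 0.26}]'

```text
time: 12.05
eef_pos: [0.5149, -0.0699, 0.13]
tcp_rot: [0.962, 0.273, -0.0, -0.0]
wrist_force: [0.3, -0.1, 0.2]
grip_width: 0.004
gripper_force: 0.0
```

Run:
```python
from h import *
A=(.518,-.103)
b=arc(A,.015,-.03,.13,[32])[0]; s=status.state(); print(np.round(b,4),s["eef_pos"])
rows(arc(A,.015,-.027,.130,[38,44,50,56,62,68,74,80,86,92,98,102]),b)
```

```text
[ 0.5148 -0.0696  0.13   32.    ] [ 0.51492996 -0.06993736  0.13004367]
base [0.5148, -0.0696, 0.13, 32.0] t 12.05 F [ 0.3 -0.1  0.2]
[{"claw": 1, "dx": -0.29, "dy": 0.16, "dz": 0.0, "ax": 0, "ay": 0, "az": -0.105}, {"claw": 1, "dx": -0.59, "dy": 0.05, "dz": 0.0, "ax": 0, "ay": 0, "az": -0.209}, {"claw": 1, "dx": -0.91, "dy": -0.03, "dz": 0.0, "ax": 0, "ay": 0, "az": -0.314}, {"claw": 1, "dx": -1.23, "dy": -0.08, "dz": 0.0, "ax": 0, "ay": 0, "az": -0.419}, {"claw": 1, "dx": -1.55, "dy": -0.09, "dz": 0.0, "ax": 0, "ay": 0, "az": -0.524}, {"claw": 1, "dx": -1.87, "dy": -0.07, "dz": 0.0, "ax": 0, "ay": 0, "az": -0.628}, {"claw": 1, "dx": -2.19, "dy": -0.01, "dz": 0.0, "ax": 0, "ay": 0, "az": -0.733}, {"claw": 1, "dx": -2.5, "dy": 0.08, "dz": 0.0, "ax": 0, "ay": 0, "az": -0.838}, {"claw": 1, "dx": -2.8, "dy": 0.2, "dz": 0.0, "ax": 0, "ay": 0, "az": -0.942}, {"claw": 1, "dx": -3.09, "dy": 0.35, "dz": 0.0, "ax": 0, "ay": 0, "az": -1.047}, {"claw": 1, "dx": -3.36, "dy": 0.53, "dz": 0.0, "ax": 0, "ay": 0, "az": -1.152}, {"claw": 1, "dx": -3.52, "dy": 0.67, "dz": 0.0, "ax": 0, "ay": 0, "az": -1.222}]
```

step_arm --motion '[{"claw": 1,"dx": -0.29,"dy": 0.16,"dz": 0.0,"ax": 0,"ay": 0,"az": -0.105},{"claw": 1,"dx": -0.59,"dy": 0.05,"dz": 0.0,"ax": 0,"ay": 0,"az": -0.209},{"claw": 1,"dx": -0.91,"dy": -0.03,"dz": 0.0,"ax": 0,"ay": 0,"az": -0.314},{"claw": 1,"dx": -1.23,"dy": -0.08,"dz": 0.0,"ax": 0,"ay": 0,"az": -0.419},{"claw": 1,"dx": -1.55,"dy": -0.09,"dz": 0.0,"ax": 0,"ay": 0,"az": -0.524},{"claw": 1,"dx": -1.87,"dy": -0.07,"dz": 0.0,"ax": 0,"ay": 0,"az": -0.628},{"claw": 1,"dx": -2.19,"dy": -0.01,"dz": 0.0,"ax": 0,"ay": 0,"az": -0.733},{"claw": 1,"dx": -2.5,"dy": 0.08,"dz": 0.0,"ax": 0,"ay": 0,"az": -0.838},{"claw": 1,"dx": -2.8,"dy": 0.2,"dz": 0.0,"ax": 0,"ay": 0,"az": -0.942},{"claw": 1,"dx": -3.09,"dy": 0.35,"dz": 0.0,"ax": 0,"ay": 0,"az": -1.047},{"claw": 1,"dx": -3.36,"dy": 0.53,"dz": 0.0,"ax": 0,"ay": 0,"az": -1.152},{"claw": 1,"dx": -3.52,"dy": 0.67,"dz": 0.0,"ax": 0,"ay": 0,"az": -1.222}]'

```text
time: 13.55
eef_pos: [0.4891, -0.094, 0.1312]
tcp_rot: [0.63, 0.777, 0.001, 0.001]
wrist_force: [0.6, 2.1, -0.1]
grip_width: 0.003
gripper_force: 0.6
```

Run:
```python
from h import *
A=(.518,-.103)
b=arc(A,.015,-.027,.13,[102])[0]; s=status.state(); print(np.round(b,4),s["eef_pos"])
th=np.radians(-8.65); G=lambda x,y:(.5897+x*np.cos(th)-y*np.sin(th),-.0277+x*np.sin(th)+y*np.cos(th))
# pull back left, lift, move to right of plate middle
p=arc(A,.022,-.027,.13,[100])+arc(A,.022,-.027,.20,[100])+[(*G(.02,-.105),.2,81.3),(*G(.02,-.105),.13,81.3)]
print(np.round(p,4)); rows(p,b)
```

```text
[ 4.885e-01 -9.390e-02  1.300e-01  1.020e+02] [ 0.48909171 -0.09400167  0.1311896 ]
[[ 4.876e-01 -8.600e-02  1.300e-01  1.000e+02]
 [ 4.876e-01 -8.600e-02  2.000e-01  1.000e+02]
 [ 5.937e-01 -1.345e-01  2.000e-01  8.130e+01]
 [ 5.937e-01 -1.345e-01  1.300e-01  8.130e+01]]
base [0.4885, -0.0939, 0.13, 102.0] t 13.55 F [ 0.6  2.1 -0.1]
[{"claw": 1, "dx": 0.79, "dy": 0.08, "dz": 0.0, "ax": 0, "ay": 0, "az": 0.035}, {"claw": 1, "dx": 0.79, "dy": 0.08, "dz": -7.0, "ax": 0, "ay": 0, "az": 0.035}, {"claw": 1, "dx": -6.16, "dy": 9.45, "dz": -7.0, "ax": 0, "ay": 0, "az": 0.361}, {"claw": 1, "dx": -6.16, "dy": 9.45, "dz": 0.0, "ax": 0, "ay": 0, "az": 0.361}]
```

step_arm --motion '[{"claw": 1,"dx": 0.8,"dy": 0,"dz": 0,"ax": 0,"ay": 0,"az": 0.035},{"claw": 1,"dx": 0.8,"dy": 0,"dz": -4,"ax": 0,"ay": 0,"az": 0.035},{"claw": 1,"dx": 0.8,"dy": 0,"dz": -9,"ax": 0,"ay": 0,"az": 0.035},{"claw": 1,"dx": -1.5,"dy": 3,"dz": -13,"ax": 0,"ay": 0,"az": 0.15},{"claw": 1,"dx": -4,"dy": 6,"dz": -15,"ax": 0,"ay": 0,"az": 0.3},{"claw": 1,"dx": -6.2,"dy": 9.4,"dz": -15,"ax": 0,"ay": 0,"az": 0.36},{"claw": 1,"dx": -6.2,"dy": 9.4,"dz": -15,"ax": 0,"ay": 0,"az": 0.36},{"claw": 1,"dx": -6.2,"dy": 9.4,"dz": -15,"ax": 0,"ay": 0,"az": 0.36},{"claw": 1,"dx": -6.2,"dy": 9.4,"dz": -15,"ax": 0,"ay": 0,"az": 0.36}]'

```text
time: 14.68
eef_pos: [0.5924, -0.1349, 0.2803]
tcp_rot: [0.76, 0.65, 0.0, -0.0]
wrist_force: [-0.3, 0.8, -0.2]
grip_width: 0.0
gripper_force: 0.0
```

```bash
cat >> h.py <<'E'
def wang(c,near,z=.073):
    "wing angle by PCA"
    u,v=proj(c,[*near,z]); V,U=np.mgrid[0:480,0:640]
    m=(c["color"].max(-1)<75)&(np.hypot(U-u,V-v)<48)
    n,l,st,ce=cv2.connectedComponentsWithStats(m.astype(np.uint8)); i=1+np.argmax(st[1:,4])
    P=onplane(c,np.argwhere(l==i)[:,::-1],z)[:,:2]; M=P.mean(0); w,E=np.linalg.eigh(np.cov((P-M).T)); e=E[:,1]
    return M,np.degrees(np.arctan2(e[1],e[0]))%180,np.ptp((P-M)@e)
th=np.radians(-8.65); X0=np.array([.5897,-.0277])
def G(x,y): return (.5897+x*np.cos(th)-y*np.sin(th),-.0277+x*np.sin(th)+y*np.cos(th))
def toG(p): d=np.asarray(p)[...,:2]-X0; return np.stack([d@[np.cos(th),np.sin(th)],d@[-np.sin(th),np.cos(th)]],-1)
def pointer(c):
    "guide y of green band (z 19mm), red pointer, orange band, knife slit not used"
    h=cv2.cvtColor(c["color"],cv2.COLOR_RGB2HSV); V,U=np.mgrid[0:480,0:640]
    g=toG(onplane(c,np.c_[U.ravel(),V.ravel()],.019)).reshape(480,640,2)
    roi=(abs(g[...,0]+.09)<.02)&(g[...,1]<.01)&(g[...,1]>-.12)&(h[...,1]>150)&(h[...,2]>70)
    for n,lo,hi in [("green",45,80),("red",0,6),("red2",172,180),("orange",10,20)]:
        m=roi&(h[...,0]>=lo)&(h[...,0]<=hi)
        if m.sum()>3: q=g[m]; print(n,m.sum(),np.round(q.mean(0),4),"y",np.round(np.percentile(q[:,1],[3,97]),4))
E
python3 - <<'E'
from h import *
c=viewer.capture("wrist"); save(c,"w5"); print(wang(c,[.518,-.103],.075)); pointer(c)
W=pts(c); g=toG(W)
m=(abs(W[...,2]-.085)<.003)&(abs(g[...,0]-.02)<.045)&(abs(g[...,1]+.064)<.04); q=g[m]; print("plate top",m.sum(),np.percentile(q[:,1],[2,50,98]))
rows([(*G(.02,-.105),.28,81.3),(*G(.02,-.105),.13,81.3)])
E
```

```text
(array([ 0.5232984 , -0.10078676]), np.float64(12.22206843464889), np.float64(0.0563792415373925))
green 75 [-0.0892 -0.0303] y [-0.0326 -0.0281]
red 14 [-0.0884 -0.0595] y [-0.0598 -0.0588]
orange 51 [-0.0925 -0.07  ] y [-0.0734 -0.0665]
plate top 1641 [-0.06969725 -0.06391077 -0.05860911]
base [0.5925, -0.1349, 0.2804, 81.1477] t 14.72 F [ 0.2  0.5 -0.1]
[{"claw": 1, "dx": 0.05, "dy": 0.11, "dz": 0.04, "ax": 0, "ay": 0, "az": -0.003}, {"claw": 1, "dx": 0.05, "dy": 0.11, "dz": 15.04, "ax": 0, "ay": 0, "az": -0.003}]
```

View pics/w5.png

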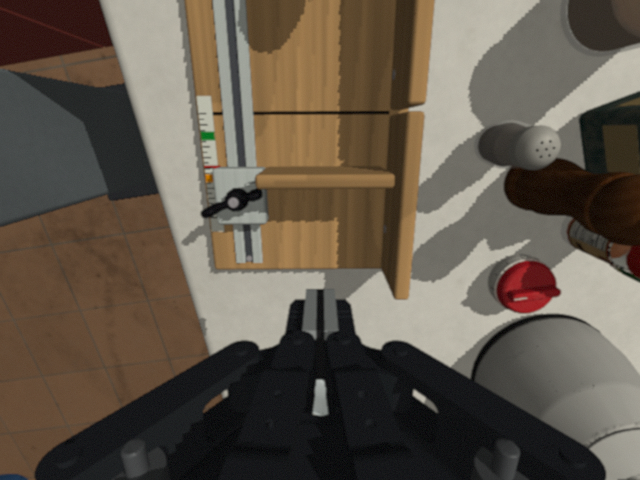

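The wings are at about 12° world, from (205,213) to (262,192), so the screw has turned about 216° (3.77 rad). Green is at guide y -30.3 mm and the pointer at -59, so the stop needs a push of about 29 mm.

step_arm --motion '[{"claw": 1,"dx": 0,"dy": 0,"dz": 6,"ax": 0,"ay": 0,"az": 0},{"claw": 1,"dx": 0,"dy": 0,"dz": 12,"ax": 0,"ay": 0,"az": 0},{"claw": 1,"dx": 0,"dy": 0,"dz": 16,"ax": 0,"ay": 0,"az": 0},{"claw": 1,"dx": 0.8,"dy": 0,"dz": 16,"ax": 0,"ay": 0,"az": 0},{"claw": 1,"dx": 1.6,"dy": 0,"dz": 16,"ax": 0,"ay": 0,"az": 0},{"claw": 1,"dx": 2.1,"dy": 0,"dz": 16,"ax": 0,"ay": 0,"az": 0},{"claw": 1,"dx": 2.5,"dy": 0,"dz": 16,"ax": 0,"ay": 0,"az": 0},{"claw": 1,"dx": 2.8,"dy": 0,"dz": 16,"ax": 0,"ay": 0,"az": 0},{"claw": 1,"dx": 3.1,"dy": 0,"dz": 16,"ax": 0,"ay": 0,"az": 0},{"claw": 1,"dx": 3.4,"dy": 0,"dz": 16,"ax": 0,"ay": 0,"az": 0}]'

```text
time: 15.98
eef_pos: [0.599, -0.1027, 0.1211]
tcp_rot: [0.76, 0.65, 0.0, 0.001]
wrist_force: [-1.4, -4.7, 3.5]
grip_width: 0.0
gripper_force: 2.6
```

Run:
```python
from h import *
c=viewer.capture("wrist"); pointer(c); s=status.state(); print(toG(s["eef_pos"]),s["eef_pos"],s["wrist_force"],s["time"])
W=pts(c); g=toG(W)
m=(abs(W[...,2]-.085)<.003)&(abs(g[...,0]-.03)<.045)&(abs(g[...,1]+.05)<.04); q=g[m]; print("plate top",m.sum(),np.percentile(q[:,1],[2,98]) if m.sum() else 0)
```

```text
green 296 [-0.0887 -0.03  ] y [-0.0332 -0.0268]
red 95 [-0.0878 -0.0516] y [-0.0535 -0.0505]
[ 0.02044004 -0.07239836] [ 0.59901896 -0.10234901  0.12104659] [-1.02366062 -4.11323771  3.49355882] 16.025
plate top 7724 [-0.07481873 -0.04974464]
```

step_arm --motion '[{"claw": 1,"dx": 0.3,"dy": 0,"dz": 0,"ax": 0,"ay": 0,"az": 0},{"claw": 1,"dx": 0.6,"dy": 0,"dz": 0,"ax": 0,"ay": 0,"az": 0},{"claw": 1,"dx": 0.9,"dy": 0,"dz": 0,"ax": 0,"ay": 0,"az": 0},{"claw": 1,"dx": 1.2,"dy": 0,"dz": 0,"ax": 0,"ay": 0,"az": 0},{"claw": 1,"dx": 1.5,"dy": 0,"dz": 0,"ax": 0,"ay": 0,"az": 0},{"claw": 1,"dx": 1.7,"dy": 0,"dz": 0,"ax": 0,"ay": 0,"az": 0},{"claw": 1,"dx": 1.8,"dy": 0,"dz": 0,"ax": 0,"ay": 0,"az": 0},{"claw": 1,"dx": 1.8,"dy": 0,"dz": 0,"ax": 0,"ay": 0,"az": 0},{"claw": 1,"dx": 1.8,"dy": 0,"dz": 0,"ax": 0,"ay": 0,"az": 0}]'

```text
time: 17.15
eef_pos: [0.6015, -0.0844, 0.1203]
tcp_rot: [0.76, 0.65, 0.0, 0.001]
wrist_force: [0.0, -5.1, 3.4]
grip_width: -0.001
gripper_force: 2.5
```

Run:
```python
from h import *
c=viewer.capture("wrist"); pointer(c); s=status.state(); print(toG(s["eef_pos"]),s["eef_pos"],s["wrist_force"],s["time"])
u,v=proj(c,[*G(-.088,-.03),.02]).astype(int); print(u,v); u=max(u,60); v=min(max(v,45),435)
im=cv2.cvtColor(c["color"],cv2.COLOR_RGB2BGR)[v-45:v+45,u-60:u+60]; cv2.imwrite("pics/w6.png",cv2.resize(im,(720,540),interpolation=cv2.INTER_CUBIC))
```

```text
green 156 [-0.0889 -0.0288] y [-0.0305 -0.0271]
red 95 [-0.0879 -0.033 ] y [-0.0352 -0.0317]
red2 4 [-0.086  -0.0331] y [-0.0339 -0.0323]
orange 10 [-0.0868 -0.0315] y [-0.0331 -0.0311]
[ 0.02018424 -0.05422607] [ 0.60149916 -0.08434495  0.12028616] [-0.40669671 -4.94344257  3.04222585] 17.2
120 240
```

View pics/w6.png

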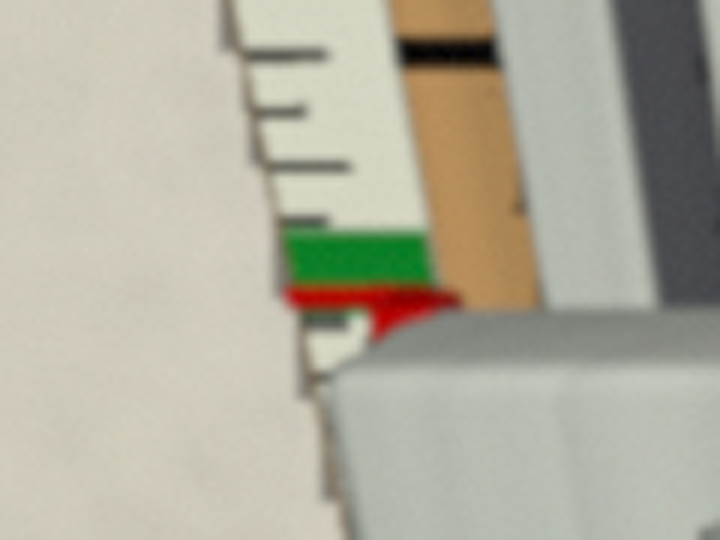

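The pointer is at crop rows 286–306. Taking the 0 tick at row 54 and 11.1 px/mm, that is about 22 mm, already inside the band but near its edge. I'll nudge it 2 mm further, back off and lift.

step_arm --motion '[{"claw": 1,"dx": 0.1,"dy": 0,"dz": 0,"ax": 0,"ay": 0,"az": 0},{"claw": 1,"dx": 0.2,"dy": 0,"dz": 0,"ax": 0,"ay": 0,"az": 0},{"claw": 1,"dx": 0.2,"dy": 0,"dz": 0,"ax": 0,"ay": 0,"az": 0},{"claw": 1,"dx": 0.2,"dy": 0,"dz": 0,"ax": 0,"ay": 0,"az": 0},{"claw": 1,"dx": -0.8,"dy": 0,"dz": 0,"ax": 0,"ay": 0,"az": 0},{"claw": 1,"dx": -2.5,"dy": 0,"dz": 0,"ax": 0,"ay": 0,"az": 0},{"claw": 1,"dx": -2.5,"dy": 0,"dz": -5,"ax": 0,"ay": 0,"az": 0},{"claw": 1,"dx": -2.5,"dy": 0,"dz": -10,"ax": 0,"ay": 0,"az": 0},{"claw": 1,"dx": -3.5,"dy": -5,"dz": -15,"ax": 0,"ay": 0,"az": 0},{"claw": 1,"dx": -4.5,"dy": -7,"dz": -16,"ax": 0,"ay": 0,"az": 0},{"claw": 1,"dx": -4.5,"dy": -7,"dz": -16,"ax": 0,"ay": 0,"az": 0},{"claw": 1,"dx": -4.5,"dy": -7,"dz": -16,"ax": 0,"ay": 0,"az": 0}]'

```text
time: 18.7
eef_pos: [0.5252, -0.1179, 0.2793]
tcp_rot: [0.76, 0.65, 0.0, -0.0]
wrist_force: [-0.1, 0.3, -0.4]
grip_width: -0.0
gripper_force: 0.0
```

Run:
```python
from h import *
c=viewer.capture("wrist"); save(c,"w7"); pointer(c); s=status.state(); print(toG(s["eef_pos"]),s["eef_pos"],s["time"])
A=G(-.06,-.057); print("axis exp",A,wang(c,A,.075), "cam",np.round(-c["R"].T@c["t"],3))
W=pts(c); g=toG(W)
m=(abs(W[...,2]-.085)<.003)&(abs(g[...,0]-.02)<.045)&(abs(g[...,1]+.036)<.03); q=g[m]; print("plate top",m.sum(),np.percentile(q[:,1],[2,50,98]))
```

```text
green 25 [-0.0902 -0.0305] y [-0.0333 -0.0278]
red 14 [-0.0871 -0.0297] y [-0.0305 -0.0296]
orange 70 [-0.0916 -0.0565] y [-0.0735 -0.0287]
[-0.05006327 -0.09869721] [ 0.5253623  -0.11774516  0.27894117] 18.75
axis exp (np.float64(0.5218097754484582), np.float64(-0.0750277657442355)) (array([ 0.52468028, -0.07226388]), np.float64(11.01458550907762), np.float64(0.05546412759867258)) cam [ 0.537 -0.038  0.349]
plate top 1775 [-0.04047304 -0.03497997 -0.02974693]
```

The pointer is now at about 19.8 mm and the plate's left face agrees. The axis is now near (0.522, -0.0745) and the wings are at about 191.5° world. Next I plan the clockwise strokes.

Run:
```python
from h import *
A=(.522,-.0745)
rows(arc(A,-.015,-.028,.20,[118])+arc(A,-.015,-.028,.131,[118]))
b=arc(A,-.015,-.028,.131,[118])[0]
rows(arc(A,-.015,-.027,.131,range(111,33,-7)),b)
b=arc(A,-.015,-.027,.131,[34])[0]
rows(arc(A,-.015,-.027,.131,[27,20,13,6,-1,-8,-15,-22,-29,-36,-41]),b)
```

```text
base [0.5254, -0.1177, 0.2789, 81.1007] t 18.75 F [ 0.9 -0.1 -0.6]
[{"claw": 1, "dx": 1.34, "dy": -2.34, "dz": 7.89, "ax": 0, "ay": 0, "az": -0.644}, {"claw": 1, "dx": 1.34, "dy": -2.34, "dz": 14.79, "ax": 0, "ay": 0, "az": -0.644}]
base [0.5043, -0.1009, 0.131, 118.0] t 18.75 F [ 0.9 -0.1 -0.6]
[{"claw": 1, "dx": 0.34, "dy": -0.06, "dz": 0.0, "ax": 0, "ay": 0, "az": 0.122}, {"claw": 1, "dx": 0.7, "dy": -0.18, "dz": 0.0, "ax": 0, "ay": 0, "az": 0.244}, {"claw": 1, "dx": 1.07, "dy": -0.26, "dz": 0.0, "ax": 0, "ay": 0, "az": 0.367}, {"claw": 1, "dx": 1.44, "dy": -0.29, "dz": 0.0, "ax": 0, "ay": 0, "az": 0.489}, {"claw": 1, "dx": 1.82, "dy": -0.27, "dz": 0.0, "ax": 0, "ay": 0, "az": 0.611}, {"claw": 1, "dx": 2.19, "dy": -0.21, "dz": 0.0, "ax": 0, "ay": 0, "az": 0.733}, {"claw": 1, "dx": 2.55, "dy": -0.1, "dz": 0.0, "ax": 0, "ay": 0, "az": 0.855}, {"claw": 1, "dx": 2.9, "dy": 0.05, "dz": 0.0, "ax": 0, "ay": 0, "az": 0.977}, {"claw": 1, "dx": 3.22, "dy": 0.24, "dz": 0.0, "ax": 0, "ay": 0, "az": 1.1}, {"claw": 1, "dx": 3.52, "dy": 0.47, "dz": 0.0, "ax": 0, "ay": 0, "az": 1.222}, {"claw": 1
[... 383 characters left out ...]
"dx": 1.07, "dy": -0.36, "dz": 0.0, "ax": 0, "ay": 0, "az": 0.367}, {"claw": 1, "dx": 1.44, "dy": -0.39, "dz": 0.0, "ax": 0, "ay": 0, "az": 0.489}, {"claw": 1, "dx": 1.82, "dy": -0.37, "dz": 0.0, "ax": 0, "ay": 0, "az": 0.611}, {"claw": 1, "dx": 2.19, "dy": -0.31, "dz": 0.0, "ax": 0, "ay": 0, "az": 0.733}, {"claw": 1, "dx": 2.55, "dy": -0.2, "dz": 0.0, "ax": 0, "ay": 0, "az": 0.855}, {"claw": 1, "dx": 2.9, "dy": -0.05, "dz": 0.0, "ax": 0, "ay": 0, "az": 0.977}, {"claw": 1, "dx": 3.22, "dy": 0.14, "dz": 0.0, "ax": 0, "ay": 0, "az": 1.1}, {"claw": 1, "dx": 3.52, "dy": 0.37, "dz": 0.0, "ax": 0, "ay": 0, "az": 1.222}, {"claw": 1, "dx": 3.72, "dy": 0.55, "dz": 0.0, "ax": 0, "ay": 0, "az": 1.309}]
```

step_arm --motion '[{"claw": 1,"dx": 0.5,"dy": -0.8,"dz": 2,"ax": 0,"ay": 0,"az": -0.16},{"claw": 1,"dx": 0.9,"dy": -1.6,"dz": 4,"ax": 0,"ay": 0,"az": -0.32},{"claw": 1,"dx": 1.3,"dy": -2.3,"dz": 6,"ax": 0,"ay": 0,"az": -0.48},{"claw": 1,"dx": 1.3,"dy": -2.3,"dz": 7.9,"ax": 0,"ay": 0,"az": -0.644},{"claw": 1,"dx": 1.3,"dy": -2.3,"dz": 8.5,"ax": 0,"ay": 0,"az": -0.644},{"claw": 1,"dx": 1.3,"dy": -2.3,"dz": 11,"ax": 0,"ay": 0,"az": -0.644},{"claw": 1,"dx": 1.3,"dy": -2.3,"dz": 13.5,"ax": 0,"ay": 0,"az": -0.644},{"claw": 1,"dx": 1.3,"dy": -2.3,"dz": 14.8,"ax": 0,"ay": 0,"az": -0.644},{"claw": 1,"dx": 1.3,"dy": -2.3,"dz": 14.8,"ax": 0,"ay": 0,"az": -0.644}]'

```text
time: 19.88
eef_pos: [0.5044, -0.101, 0.1312]
tcp_rot: [0.516, 0.857, -0.0, -0.001]
wrist_force: [0.3, 1.4, 0.5]
grip_width: -0.001
gripper_force: 0.0
```

step_arm --motion '[{"claw": 1,"dx": 0.34,"dy": -0.06,"dz": 0.0,"ax": 0,"ay": 0,"az": 0.122},{"claw": 1,"dx": 0.7,"dy": -0.18,"dz": 0.0,"ax": 0,"ay": 0,"az": 0.244},{"claw": 1,"dx": 1.07,"dy": -0.26,"dz": 0.0,"ax": 0,"ay": 0,"az": 0.367},{"claw": 1,"dx": 1.44,"dy": -0.29,"dz": 0.0,"ax": 0,"ay": 0,"az": 0.489},{"claw": 1,"dx": 1.82,"dy": -0.27,"dz": 0.0,"ax": 0,"ay": 0,"az": 0.611},{"claw": 1,"dx": 2.19,"dy": -0.21,"dz": 0.0,"ax": 0,"ay": 0,"az": 0.733}]'

```text
time: 20.62
eef_pos: [0.4929, -0.0831, 0.133]
tcp_rot: [0.789, 0.614, 0.001, 0.001]
wrist_force: [-0.1, -1.6, -1.8]
grip_width: -0.003
gripper_force: 0.6
```

Run:
```python
from h import *
A=(.522,-.0745)
b=arc(A,-.015,-.027,.131,[76])[0]; s=status.state(); print(np.round(b,4),s["eef_pos"],s["wrist_force"],s["moment"])
c=viewer.capture("wrist"); save(c,"w8"); pointer(c); 
rows(arc(A,-.015,-.027,.131,range(69,-9,-7)),b)
```

```text
[ 0.4922 -0.0825  0.131  76.    ] [ 0.49289675 -0.08307305  0.13301794] [-0.10683979 -1.60774192 -1.78810928] [-0.22442116  0.06133605 -0.01918761]
green 106 [-0.0897 -0.0294] y [-0.0329 -0.0267]
red 110 [-0.0849 -0.0316] y [-0.0384 -0.0293]
red2 4 [-0.0827 -0.033 ] y [-0.037  -0.0304]
orange 232 [-0.0899 -0.0645] y [-0.0733 -0.0288]
base [0.4922, -0.0825, 0.131, 76.0] t 20.68 F [ 0.2 -0.9 -0. ]
[{"claw": 1, "dx": 0.34, "dy": -0.16, "dz": 0.0, "ax": 0, "ay": 0, "az": 0.122}, {"claw": 1, "dx": 0.7, "dy": -0.28, "dz": 0.0, "ax": 0, "ay": 0, "az": 0.244}, {"claw": 1, "dx": 1.07, "dy": -0.36, "dz": 0.0, "ax": 0, "ay": 0, "az": 0.367}, {"claw": 1, "dx": 1.44, "dy": -0.39, "dz": 0.0, "ax": 0, "ay": 0, "az": 0.489}, {"claw": 1, "dx": 1.82, "dy": -0.37, "dz": 0.0, "ax": 0, "ay": 0, "az": 0.611}, {"claw": 1, "dx": 2.19, "dy": -0.31, "dz": 0.0, "ax": 0, "ay": 0, "az": 0.733}, {"claw": 1, "dx": 2.55, "dy": -0.2, "dz": 0.0, "ax": 0, "ay": 0, "az": 0.855}, {"claw": 1, "dx": 2.9, "dy": -0.05, "dz": 0.0, "ax": 0, "ay": 0, "az": 0.977}, {"claw": 1, "dx": 3.22, "dy": 0.14, "dz": 0.0, "ax": 0, "ay": 0, "az": 1.1}, {"claw": 1, "dx": 3.52, "dy": 0.37, "dz": 0.0, "ax": 0, "ay": 0, "az": 1.222}, {"claw": 1, "dx": 3.79, "dy": 0.63, "dz": 0.0, "ax": 0, "ay": 0, "az": 1.344}, {"claw": 1, "dx": 4.03, "dy": 0.93, "dz": 0.0, "ax": 0, "ay": 0, "az": 1.466}]
```

View pics/w8.png

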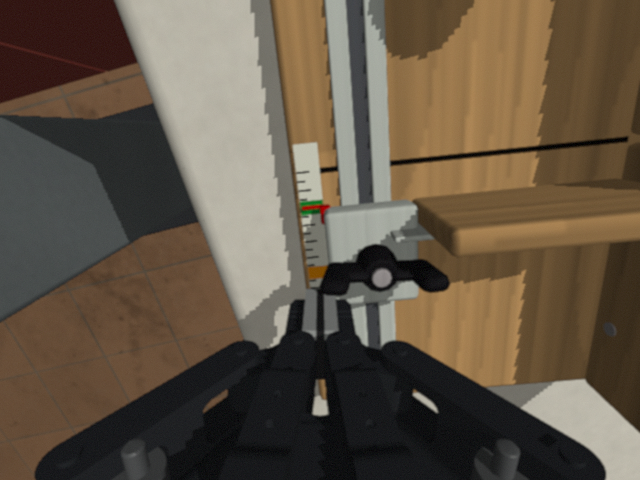

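The pointer at (320,209) is inside the green band, and the fingertips are behind the front wing at (350,280), turning it. That was my tenth picture, so from here I use numbers only.

step_arm --motion '[{"claw": 1,"dx": 0.34,"dy": -0.16,"dz": 0.0,"ax": 0,"ay": 0,"az": 0.122},{"claw": 1,"dx": 0.7,"dy": -0.28,"dz": 0.0,"ax": 0,"ay": 0,"az": 0.244},{"claw": 1,"dx": 1.07,"dy": -0.36,"dz": 0.0,"ax": 0,"ay": 0,"az": 0.367},{"claw": 1,"dx": 1.44,"dy": -0.39,"dz": 0.0,"ax": 0,"ay": 0,"az": 0.489},{"claw": 1,"dx": 1.82,"dy": -0.37,"dz": 0.0,"ax": 0,"ay": 0,"az": 0.611},{"claw": 1,"dx": 2.19,"dy": -0.31,"dz": 0.0,"ax": 0,"ay": 0,"az": 0.733},{"claw": 1,"dx": 2.55,"dy": -0.2,"dz": 0.0,"ax": 0,"ay": 0,"az": 0.855},{"claw": 1,"dx": 2.9,"dy": -0.05,"dz": 0.0,"ax": 0,"ay": 0,"az": 0.977},{"claw": 1,"dx": 3.22,"dy": 0.14,"dz": 0.0,"ax": 0,"ay": 0,"az": 1.1},{"claw": 1,"dx": 3.52,"dy": 0.37,"dz": 0.0,"ax": 0,"ay": 0,"az": 1.222},{"claw": 1,"dx": 3.79,"dy": 0.63,"dz": 0.0,"ax": 0,"ay": 0,"az": 1.344},{"claw": 1,"dx": 4.03,"dy": 0.93,"dz": 0.0,"ax": 0,"ay": 0,"az": 1.466}]'

```text
time: 22.18
eef_pos: [0.5112, -0.0457, 0.1326]
tcp_rot: [0.997, -0.071, 0.0, -0.0]
wrist_force: [-1.4, 1.3, -0.6]
grip_width: -0.001
gripper_force: 0.7
```

Run:
```python
from h import *
A=(.522,-.0745)
b=arc(A,-.015,-.027,.131,[-8])[0]; s=status.state(); print(np.round(b,4),s["eef_pos"],s["joint_pos"])
p=arc(A,-.015,-.027,.131,[-14,-20,-26,-32,-38])+arc(A,-.024,-.03,.131,[-36])+arc(A,-.026,-.032,.20,[-36])
rows(p,b)
```

```text
[ 0.5109 -0.0457  0.131  -8.    ] [ 0.51119449 -0.04572261  0.13262459] [-2.38785419e-01  5.27000625e-01  1.77022802e+00  4.65454428e-04
  8.44237403e-01  1.47372285e+00]
base [0.5109, -0.0457, 0.131, -8.0] t 22.18 F [-1.4  1.3 -0.6]
[{"claw": 1, "dx": 0.29, "dy": -0.14, "dz": 0.0, "ax": 0, "ay": 0, "az": 0.105}, {"claw": 1, "dx": 0.59, "dy": -0.25, "dz": 0.0, "ax": 0, "ay": 0, "az": 0.209}, {"claw": 1, "dx": 0.91, "dy": -0.33, "dz": 0.0, "ax": 0, "ay": 0, "az": 0.314}, {"claw": 1, "dx": 1.23, "dy": -0.38, "dz": 0.0, "ax": 0, "ay": 0, "az": 0.419}, {"claw": 1, "dx": 1.55, "dy": -0.39, "dz": 0.0, "ax": 0, "ay": 0, "az": 0.524}, {"claw": 1, "dx": 0.79, "dy": -1.08, "dz": 0.0, "ax": 0, "ay": 0, "az": 0.489}, {"claw": 1, "dx": 0.71, "dy": -1.35, "dz": -6.9, "ax": 0, "ay": 0, "az": 0.489}]
```

step_arm --motion '[{"claw": 1,"dx": 0.29,"dy": -0.14,"dz": 0.0,"ax": 0,"ay": 0,"az": 0.105},{"claw": 1,"dx": 0.59,"dy": -0.25,"dz": 0.0,"ax": 0,"ay": 0,"az": 0.209},{"claw": 1,"dx": 0.91,"dy": -0.33,"dz": 0.0,"ax": 0,"ay": 0,"az": 0.314},{"claw": 1,"dx": 1.23,"dy": -0.38,"dz": 0.0,"ax": 0,"ay": 0,"az": 0.419},{"claw": 1,"dx": 1.55,"dy": -0.39,"dz": 0.0,"ax": 0,"ay": 0,"az": 0.524},{"claw": 1,"dx": 0.8,"dy": -1.1,"dz": 0,"ax": 0,"ay": 0,"az": 0.49},{"claw": 1,"dx": 0.7,"dy": -1.35,"dz": -4,"ax": 0,"ay": 0,"az": 0.49},{"claw": 1,"dx": 0.7,"dy": -1.35,"dz": -9,"ax": 0,"ay": 0,"az": 0.4},{"claw": 1,"dx": 0.7,"dy": -1.35,"dz": -14,"ax": 0,"ay": 0,"az": 0.22},{"claw": 1,"dx": 0.7,"dy": -1.35,"dz": -16,"ax": 0,"ay": 0,"az": 0.04},{"claw": 1,"dx": 0.7,"dy": -1.35,"dz": -16,"ax": 0,"ay": 0,"az": -0.14},{"claw": 1,"dx": 0.7,"dy": -1.35,"dz": -16,"ax": 0,"ay": 0,"az": -0.32}]'

```text
time: 23.68
eef_pos: [0.5194, -0.0331, 0.2928]
tcp_rot: [0.995, 0.096, 0.001, 0.0]
wrist_force: [0.1, -0.5, 0.2]
grip_width: 0.001
gripper_force: 0.0
```

Run:
```python
from h import *
A=(.522,-.0745)
rows([(.50,-.15,.29,98)])
```

```text
base [0.5194, -0.0331, 0.2928, 10.9739] t 23.68 F [ 0.1 -0.5  0.2]
[{"claw": 1, "dx": -4.13, "dy": 11.11, "dz": 0.28, "ax": 0, "ay": 0, "az": -1.519}]
```

step_arm --motion '[{"claw": 1,"dx": -0.2,"dy": 1.5,"dz": 0,"ax": 0,"ay": 0,"az": -0.18},{"claw": 1,"dx": -0.4,"dy": 3,"dz": 0,"ax": 0,"ay": 0,"az": -0.36},{"claw": 1,"dx": -0.6,"dy": 4.5,"dz": 0,"ax": 0,"ay": 0,"az": -0.54},{"claw": 1,"dx": -0.8,"dy": 6,"dz": 0,"ax": 0,"ay": 0,"az": -0.72},{"claw": 1,"dx": -1,"dy": 8,"dz": 0,"ax": 0,"ay": 0,"az": -0.9},{"claw": 1,"dx": -1.2,"dy": 10,"dz": 0,"ax": 0,"ay": 0,"az": -1.08},{"claw": 1,"dx": -1.3,"dy": 12.2,"dz": 0,"ax": 0,"ay": 0,"az": -1.26},{"claw": 1,"dx": -1.3,"dy": 12.2,"dz": 0,"ax": 0,"ay": 0,"az": -1.44},{"claw": 1,"dx": -1.3,"dy": 12.2,"dz": 0,"ax": 0,"ay": 0,"az": -1.52},{"claw": 1,"dx": -1.3,"dy": 12.2,"dz": 0,"ax": 0,"ay": 0,"az": -1.52},{"claw": 1,"dx": -1.3,"dy": 12.2,"dz": 0,"ax": 0,"ay": 0,"az": -1.52}]'

```text
time: 25.05
eef_pos: [0.5288, -0.1556, 0.2922]
tcp_rot: [0.66, 0.752, 0.0, 0.0]
wrist_force: [0.4, 0.2, 0.3]
grip_width: -0.002
gripper_force: 0.0
```

Run:
```python
from h import *
A=(.522,-.0745)
c=viewer.capture("wrist"); save(c,"w9"); pointer(c); print(wang(c,A,.073),wings(c,A,.073),np.round(-c["R"].T@c["t"],3))
m=models.silhouettes("wings","wrist")
if m:
  P=onplane(c,np.argwhere(m[0]["pixels"])[:,::-1],.07)[:,:2]; w,E=np.linalg.eigh(np.cov((P-P.mean(0)).T)); print(P.mean(0),np.degrees(np.arctan2(E[1,1],E[0,1]))%180,m[0]["confidence"])
rows(arc(A,-.015,-.028,.131,[158]))
b=arc(A,-.015,-.028,.131,[158])[0]
rows(arc(A,-.015,-.027,.130,range(152,79,-6)),b)
```

```text
green 22 [-0.0906 -0.0323] y [-0.0332 -0.0313]
red 12 [-0.0879 -0.0295] y [-0.03  -0.029]
orange 108 [-0.0902 -0.0643] y [-0.0737 -0.0284]
(array([ 0.52302911, -0.07466664]), np.float64(54.738292998732746), np.float64(0.05485042023764551)) (array([ 0.52286232, -0.07471565]), np.float32(69.01392), (0.053562454879283905, 0.018328748643398285), 693) [ 0.517 -0.075  0.362]
[ 0.52335357 -0.07411766] 54.94878120811586 0.89
base [0.5289, -0.1557, 0.292, 97.4581] t 25.15 F [-0.7  0.   0.3]
[{"claw": 1, "dx": 4.96, "dy": 0.3, "dz": 16.1, "ax": 0, "ay": 0, "az": -1.057}]
base [0.5254, -0.1061, 0.131, 158.0] t 25.15 F [-0.7  0.   0.3]
[{"claw": 1, "dx": 0.29, "dy": -0.04, "dz": 0.1, "ax": 0, "ay": 0, "az": 0.105}, {"claw": 1, "dx": 0.59, "dy": -0.15, "dz": 0.1, "ax": 0, "ay": 0, "az": 0.209}, {"claw": 1, "dx": 0.91, "dy": -0.23, "dz": 0.1, "ax": 0, "ay": 0, "az": 0.314}, {"claw": 1, "dx": 1.23, "dy": -0.28, "dz": 0.1, "ax": 0, "ay": 0, "az": 0.419}, {"claw": 1, "dx": 1.55, "dy": -0.29, "dz": 0.1, "ax": 0, "ay": 0, "az": 0.524}, {"claw": 1, "dx": 1.87, "dy": -0.27, "dz": 0.1, "ax": 0, "ay": 0, "az": 0.628}, {"claw": 1, "dx": 2.19, "dy": -0.21, "dz": 0.1, "ax": 0, "ay": 0, "az": 0.733}, {"claw": 1, "dx": 2.5, "dy": -0.12, "dz": 0.1, "ax": 0, "ay": 0, "az": 0.838}, {"claw": 1, "dx": 2.8, "dy": -0.0, "dz": 0.1, "ax": 0, "ay": 0, "az": 0.942}, {"claw": 1, "dx": 3.09, "dy": 0.15, "dz": 0.1, "ax": 0, "ay": 0, "az": 1.047}, {"claw": 1, "dx": 3.36, "dy": 0.33, "dz": 0.1, "ax": 0, "ay": 0, "az": 1.152}, {"claw": 1, "dx": 3.6, "dy": 0.54, "dz": 0.1, "ax": 0, "ay": 0, "az": 1.257}, {"claw": 1, "dx": 3.83, "dy": 0.77, "dz": 0.1, "ax": 0, "ay": 0, "az": 1.361}]
```

step_arm --motion '[{"claw": 1,"dx": 1.5,"dy": 0.2,"dz": 2,"ax": 0,"ay": 0,"az": -0.18},{"claw": 1,"dx": 3,"dy": 0.4,"dz": 4,"ax": 0,"ay": 0,"az": -0.36},{"claw": 1,"dx": 5,"dy": 0.65,"dz": 6,"ax": 0,"ay": 0,"az": -0.54},{"claw": 1,"dx": 5,"dy": 0.65,"dz": 8,"ax": 0,"ay": 0,"az": -0.72},{"claw": 1,"dx": 5,"dy": 0.65,"dz": 9,"ax": 0,"ay": 0,"az": -0.9},{"claw": 1,"dx": 5,"dy": 0.65,"dz": 9.5,"ax": 0,"ay": 0,"az": -1.08},{"claw": 1,"dx": 5,"dy": 0.65,"dz": 10,"ax": 0,"ay": 0,"az": -1.144},{"claw": 1,"dx": 5,"dy": 0.65,"dz": 12,"ax": 0,"ay": 0,"az": -1.144},{"claw": 1,"dx": 5,"dy": 0.65,"dz": 14,"ax": 0,"ay": 0,"az": -1.144},{"claw": 1,"dx": 5,"dy": 0.65,"dz": 16.1,"ax": 0,"ay": 0,"az": -1.144},{"claw": 1,"dx": 5,"dy": 0.65,"dz": 16.1,"ax": 0,"ay": 0,"az": -1.144}]'

```text
time: 26.52
eef_pos: [0.5281, -0.1051, 0.1297]
tcp_rot: [0.148, 0.989, 0.0, -0.002]
wrist_force: [0.7, -0.2, 1.2]
grip_width: -0.001
gripper_force: 0.0
```

Run:
```python
from h import *
A=(.5225,-.0744)
rows(arc(A,-.015,-.027,.130,[156,150,144,138,132,126,120,114,108,102,96,90]))
```

```text
base [0.5281, -0.1051, 0.1297, 162.9954] t 26.52 F [ 0.7 -0.2  1.2]
[{"claw": 1, "dx": 0.28, "dy": -0.09, "dz": -0.03, "ax": 0, "ay": 0, "az": 0.122}, {"claw": 1, "dx": 0.58, "dy": -0.2, "dz": -0.03, "ax": 0, "ay": 0, "az": 0.227}, {"claw": 1, "dx": 0.9, "dy": -0.27, "dz": -0.03, "ax": 0, "ay": 0, "az": 0.332}, {"claw": 1, "dx": 1.22, "dy": -0.31, "dz": -0.03, "ax": 0, "ay": 0, "az": 0.436}, {"claw": 1, "dx": 1.54, "dy": -0.31, "dz": -0.03, "ax": 0, "ay": 0, "az": 0.541}, {"claw": 1, "dx": 1.87, "dy": -0.29, "dz": -0.03, "ax": 0, "ay": 0, "az": 0.646}, {"claw": 1, "dx": 2.18, "dy": -0.23, "dz": -0.03, "ax": 0, "ay": 0, "az": 0.75}, {"claw": 1, "dx": 2.49, "dy": -0.13, "dz": -0.03, "ax": 0, "ay": 0, "az": 0.855}, {"claw": 1, "dx": 2.79, "dy": -0.0, "dz": -0.03, "ax": 0, "ay": 0, "az": 0.96}, {"claw": 1, "dx": 3.07, "dy": 0.15, "dz": -0.03, "ax": 0, "ay": 0, "az": 1.065}, {"claw": 1, "dx": 3.34, "dy": 0.34, "dz": -0.03, "ax": 0, "ay": 0, "az": 1.169}, {"claw": 1, "dx": 3.58, "dy": 0.55, "dz": -0.03, "ax": 0, "ay": 0, "az": 1.274}]
```

step_arm --motion '[{"claw": 1,"dx": 0.28,"dy": -0.09,"dz": 0,"ax": 0,"ay": 0,"az": 0.122},{"claw": 1,"dx": 0.58,"dy": -0.2,"dz": 0,"ax": 0,"ay": 0,"az": 0.227},{"claw": 1,"dx": 0.9,"dy": -0.27,"dz": 0,"ax": 0,"ay": 0,"az": 0.332},{"claw": 1,"dx": 1.22,"dy": -0.31,"dz": 0,"ax": 0,"ay": 0,"az": 0.436},{"claw": 1,"dx": 1.54,"dy": -0.31,"dz": 0,"ax": 0,"ay": 0,"az": 0.541},{"claw": 1,"dx": 1.87,"dy": -0.29,"dz": 0,"ax": 0,"ay": 0,"az": 0.646},{"claw": 1,"dx": 2.18,"dy": -0.23,"dz": 0,"ax": 0,"ay": 0,"az": 0.75},{"claw": 1,"dx": 2.49,"dy": -0.13,"dz": 0,"ax": 0,"ay": 0,"az": 0.855},{"claw": 1,"dx": 2.79,"dy": -0.0,"dz": 0,"ax": 0,"ay": 0,"az": 0.96},{"claw": 1,"dx": 3.07,"dy": 0.15,"dz": 0,"ax": 0,"ay": 0,"az": 1.065},{"claw": 1,"dx": 3.34,"dy": 0.34,"dz": 0,"ax": 0,"ay": 0,"az": 1.169},{"claw": 1,"dx": 3.58,"dy": 0.55,"dz": 0,"ax": 0,"ay": 0,"az": 1.274}]'

```text
time: 28.02
eef_pos: [0.4968, -0.09, 0.132]
tcp_rot: [0.708, 0.706, 0.0, 0.001]
wrist_force: [0.5, -1.1, -1.0]
grip_width: -0.001
gripper_force: 0.6
```

Run:
```python
from h import *
A=(.5225,-.0744)
b=arc(A,-.015,-.027,.130,[90])[0]; s=status.state(); print(b,s["eef_pos"],s["moment"])
c=viewer.capture("wrist"); pointer(c)
rows(arc(A,-.015,-.027,.130,[86,82,78,74,71,69,67,65,63,61,59]),b)
```

```text
(np.float64(0.49549999999999994), np.float64(-0.0894), 0.13, 90) [ 0.49682588 -0.09002266  0.13204115] [-0.18547913 -0.04002453 -0.02778652]
green 122 [-0.0897 -0.0298] y [-0.0331 -0.0267]
red 126 [-0.0844 -0.0318] y [-0.0385 -0.0292]
orange 291 [-0.089  -0.0651] y [-0.0732 -0.0287]
base [0.4955, -0.0894, 0.13, 90.0] t 28.07 F [ 1.1 -2.  -0.7]
[{"claw": 1, "dx": 0.19, "dy": -0.1, "dz": 0.0, "ax": 0, "ay": 0, "az": 0.07}, {"claw": 1, "dx": 0.39, "dy": -0.18, "dz": 0.0, "ax": 0, "ay": 0, "az": 0.14}, {"claw": 1, "dx": 0.59, "dy": -0.25, "dz": 0.0, "ax": 0, "ay": 0, "az": 0.209}, {"claw": 1, "dx": 0.8, "dy": -0.31, "dz": 0.0, "ax": 0, "ay": 0, "az": 0.279}, {"claw": 1, "dx": 0.96, "dy": -0.34, "dz": 0.0, "ax": 0, "ay": 0, "az": 0.332}, {"claw": 1, "dx": 1.07, "dy": -0.36, "dz": 0.0, "ax": 0, "ay": 0, "az": 0.367}, {"claw": 1, "dx": 1.17, "dy": -0.37, "dz": 0.0, "ax": 0, "ay": 0, "az": 0.401}, {"claw": 1, "dx": 1.28, "dy": -0.38, "dz": 0.0, "ax": 0, "ay": 0, "az": 0.436}, {"claw": 1, "dx": 1.39, "dy": -0.39, "dz": 0.0, "ax": 0, "ay": 0, "az": 0.471}, {"claw": 1, "dx": 1.5, "dy": -0.39, "dz": 0.0, "ax": 0, "ay": 0, "az": 0.506}, {"claw": 1, "dx": 1.6, "dy": -0.39, "dz": 0.0, "ax": 0, "ay": 0, "az": 0.541}]
```

step_arm --motion '[{"claw": 1,"dx": 0.19,"dy": -0.1,"dz": 0.0,"ax": 0,"ay": 0,"az": 0.07},{"claw": 1,"dx": 0.39,"dy": -0.18,"dz": 0.0,"ax": 0,"ay": 0,"az": 0.14},{"claw": 1,"dx": 0.59,"dy": -0.25,"dz": 0.0,"ax": 0,"ay": 0,"az": 0.209},{"claw": 1,"dx": 0.8,"dy": -0.31,"dz": 0.0,"ax": 0,"ay": 0,"az": 0.279},{"claw": 1,"dx": 0.96,"dy": -0.34,"dz": 0.0,"ax": 0,"ay": 0,"az": 0.332},{"claw": 1,"dx": 1.07,"dy": -0.36,"dz": 0.0,"ax": 0,"ay": 0,"az": 0.367},{"claw": 1,"dx": 1.17,"dy": -0.37,"dz": 0.0,"ax": 0,"ay": 0,"az": 0.401},{"claw": 1,"dx": 1.17,"dy": -0.37,"dz": 0.0,"ax": 0,"ay": 0,"az": 0.401}]'

```text
time: 29.08
eef_pos: [0.4928, -0.078, 0.1312]
tcp_rot: [0.834, 0.552, 0.0, 0.0]
wrist_force: [0.3, 0.1, 1.3]
grip_width: 0.0
gripper_force: 0.4
```

step_arm --motion '[{"claw": 1,"dx": 0.1,"dy": -0.05,"dz": 0,"ax": 0,"ay": 0,"az": 0.035},{"claw": 1,"dx": 0.1,"dy": -0.05,"dz": 0,"ax": 0,"ay": 0,"az": 0.035}]'

```text
time: 29.32
eef_pos: [0.4926, -0.0769, 0.1309]
tcp_rot: [0.843, 0.537, 0.0, -0.0]
wrist_force: [0.3, -0.4, 0.8]
grip_width: -0.002
gripper_force: 0.4
```

step_arm --motion '[{"claw": 1,"dx": 0.1,"dy": -0.05,"dz": 0,"ax": 0,"ay": 0,"az": 0.035},{"claw": 1,"dx": 0.1,"dy": -0.05,"dz": 0,"ax": 0,"ay": 0,"az": 0.035}]'

```text
time: 29.58
eef_pos: [0.4925, -0.0757, 0.1309]
tcp_rot: [0.853, 0.522, 0.0, -0.0]
wrist_force: [0.6, -0.2, 1.2]
grip_width: 0.002
gripper_force: 0.4
```

step_arm --motion '[{"claw": 1,"dx": 0.1,"dy": -0.05,"dz": 0,"ax": 0,"ay": 0,"az": 0.035},{"claw": 1,"dx": 0.1,"dy": -0.05,"dz": 0,"ax": 0,"ay": 0,"az": 0.035}]'

```text
time: 29.82
eef_pos: [0.4925, -0.0746, 0.1308]
tcp_rot: [0.862, 0.507, 0.0, -0.0]
wrist_force: [0.8, -1.3, 0.5]
grip_width: 0.005
gripper_force: 0.4
```

Run:
```python
from h import *
s=status.state(); print(s["eef_pos"],s["wrist_force"],s["moment"])
c=viewer.capture("wrist"); pointer(c); rows([])
```

```text
[ 0.49249334 -0.07459742  0.13084814] [ 0.8379965  -1.25708057  0.54392528] [-0.17180496 -0.03273456  0.00996179]
green 97 [-0.0901 -0.0293] y [-0.0331 -0.0267]
red 98 [-0.0856 -0.0309] y [-0.0343 -0.0293]
orange 57 [-0.0908 -0.0484] y [-0.0694 -0.0288]
base [0.4925, -0.0746, 0.1309, 61.0079] t 29.88 F [-0.5 -0.1 -0.1]
[]
```

step_arm --motion '[{"claw": 1,"dx": 0.08,"dy": -0.04,"dz": 0,"ax": 0,"ay": 0,"az": 0.03},{"claw": 1,"dx": 0.08,"dy": -0.04,"dz": 0,"ax": 0,"ay": 0,"az": 0.03}]'

```text
time: 30.12
eef_pos: [0.4925, -0.0737, 0.1309]
tcp_rot: [0.869, 0.494, -0.0, -0.0]
wrist_force: [0.0, -1.3, 1.2]
grip_width: 0.002
gripper_force: 0.5
```

step_arm --motion '[{"claw": 1,"dx": 0.08,"dy": -0.04,"dz": 0,"ax": 0,"ay": 0,"az": 0.03},{"claw": 1,"dx": 0.08,"dy": -0.04,"dz": 0,"ax": 0,"ay": 0,"az": 0.03}]'

```text
time: 30.38
eef_pos: [0.4926, -0.0728, 0.1308]
tcp_rot: [0.877, 0.481, -0.0, -0.0]
wrist_force: [-0.4, -1.4, 0.5]
grip_width: -0.003
gripper_force: 0.5
```

Run:
```python
from h import *
s=status.state(); print(s["eef_pos"],s["wrist_force"],s["moment"]); rows([])
c=viewer.capture("wrist"); save(c,"w10"); A=np.array([.5228,-.0744])
V,U=np.mgrid[0:480,0:640]; P=onplane(c,np.c_[U.ravel(),V.ravel()],.073)[:,:2].reshape(480,640,2)-A
r=np.hypot(P[...,0],P[...,1]); a=np.degrees(np.arctan2(P[...,1],P[...,0]))
d=c["color"].max(-1)<75
for lo,hi in[(.013,.018),(.018,.023),(.023,.027)]:
    m=d&(r>lo)&(r<hi)&(a>-80)&(a<70); print(m.sum(),np.round(np.percentile(a[m],[2,25,50,75,98]),1) if m.sum() else 0)
print(proj(c,[*A,.073]))
```

```text
[ 0.49255881 -0.07281992  0.13083965] [-0.41472912 -1.40173278  0.50446827] [-0.14151202  0.06008874  0.02332323]
base [0.4926, -0.0728, 0.1308, 57.5431] t 30.38 F [-0.4 -1.4  0.5]
[]
616 [-29.5  -7.   14.6  48.6  68.1]
506 [-34.  -20.8  -7.4   7.8  68.7]
174 [-33.7 -28.3 -23.3 -18.1  -8.4]
[383.73750043 291.83448003]
```

step_arm --motion '[{"claw": 1,"dx": 0.1,"dy": -0.05,"dz": 0,"ax": 0,"ay": 0,"az": 0.035},{"claw": 1,"dx": 0.1,"dy": -0.05,"dz": 0,"ax": 0,"ay": 0,"az": 0.035}]'

```text
time: 30.68
eef_pos: [0.4927, -0.0717, 0.1309]
tcp_rot: [0.885, 0.466, -0.0, -0.0]
wrist_force: [-1.2, -0.8, 0.7]
grip_width: -0.002
gripper_force: 0.5
```

step_arm --motion '[{"claw": 1,"dx": 0.1,"dy": -0.05,"dz": 0,"ax": 0,"ay": 0,"az": 0.035},{"claw": 1,"dx": 0.1,"dy": -0.05,"dz": 0,"ax": 0,"ay": 0,"az": 0.035}]'

```text
time: 30.92
eef_pos: [0.4928, -0.0706, 0.1308]
tcp_rot: [0.893, 0.45, -0.0, -0.0]
wrist_force: [0.2, -1.5, 0.6]
grip_width: 0.002
gripper_force: 0.5
```

Run:
```python
from h import *
s=status.state(); print(s["wrist_force"],s["moment"]); rows([])
c=viewer.capture("wrist"); save(c,"w11"); A=np.array([.5228,-.0744])
V,U=np.mgrid[0:480,0:640]; P=onplane(c,np.c_[U.ravel(),V.ravel()],.073)[:,:2].reshape(480,640,2)-A
r=np.hypot(P[...,0],P[...,1]); a=np.degrees(np.arctan2(P[...,1],P[...,0]))
d=c["color"].max(-1)<75
m=d&(r>.022)&(r<.027)&(a>-80)&(a<70); print(m.sum(),np.round(np.percentile(a[m],[2,25,50,75,98]),1)); pointer(c)
```

```text
[ 0.15190966 -1.47940879  0.63619695] [-0.0938487   0.10960261  0.03387412]
base [0.4928, -0.0706, 0.1308, 53.5264] t 30.93 F [ 0.2 -1.5  0.6]
[]
233 [-37.5 -31.8 -26.5 -20.3  -6.9]
green 87 [-0.0904 -0.0293] y [-0.033  -0.0268]
red 88 [-0.0862 -0.0306] y [-0.0334 -0.0294]
orange 32 [-0.089  -0.0299] y [-0.0316 -0.0288]
```

step_arm --motion '[{"claw": 1,"dx": 0.1,"dy": -0.05,"dz": 0,"ax": 0,"ay": 0,"az": 0.035},{"claw": 1,"dx": 0.19,"dy": -0.09,"dz": 0,"ax": 0,"ay": 0,"az": 0.07},{"claw": 1,"dx": 0.19,"dy": -0.09,"dz": 0,"ax": 0,"ay": 0,"az": 0.07}]'

```text
time: 31.35
eef_pos: [0.4932, -0.0685, 0.1309]
tcp_rot: [0.908, 0.419, -0.0, -0.0]
wrist_force: [-0.1, -0.8, -0.1]
grip_width: -0.004
gripper_force: 0.5
```

step_arm --motion '[{"claw": 1,"dx": 0.1,"dy": -0.05,"dz": 0,"ax": 0,"ay": 0,"az": 0.035},{"claw": 1,"dx": 0.19,"dy": -0.09,"dz": 0,"ax": 0,"ay": 0,"az": 0.07},{"claw": 1,"dx": 0.19,"dy": -0.09,"dz": 0,"ax": 0,"ay": 0,"az": 0.07}]'

```text
time: 31.72
eef_pos: [0.4937, -0.0665, 0.1308]
tcp_rot: [0.922, 0.387, -0.0, -0.0]
wrist_force: [-1.9, 0.3, -0.6]
grip_width: 0.001
gripper_force: 0.7
```

Run:
```python
from h import *
s=status.state(); print(s["wrist_force"],s["moment"]); rows([])
c=viewer.capture("wrist"); save(c,"w12"); A=np.array([.5228,-.0744])
V,U=np.mgrid[0:480,0:640]; P=onplane(c,np.c_[U.ravel(),V.ravel()],.073)[:,:2].reshape(480,640,2)-A
r=np.hypot(P[...,0],P[...,1]); a=np.degrees(np.arctan2(P[...,1],P[...,0]))
d=c["color"].max(-1)<75
m=d&(r>.022)&(r<.027)&(a>-80)&(a<70); print(m.sum(),np.round(np.percentile(a[m],[2,25,50,75,98]),1)); pointer(c)
```

```text
[-1.94197591  0.34722028 -0.62814324] [-0.03788489  0.3342944   0.00792982]
base [0.4937, -0.0665, 0.1308, 45.5093] t 31.73 F [-1.9  0.3 -0.6]
[]
244 [-79.  -39.8 -34.1 -27.9 -15.4]
green 90 [-0.09   -0.0294] y [-0.0331 -0.0268]
red 78 [-0.0863 -0.0305] y [-0.033  -0.0294]
orange 45 [-0.0898 -0.0433] y [-0.0735 -0.0288]
```

step_arm --motion '[{"claw": 1,"dx": 0.1,"dy": -0.05,"dz": 0,"ax": 0,"ay": 0,"az": 0.035},{"claw": 1,"dx": 0.19,"dy": -0.09,"dz": 0,"ax": 0,"ay": 0,"az": 0.07},{"claw": 1,"dx": 0.19,"dy": -0.09,"dz": 0,"ax": 0,"ay": 0,"az": 0.07}]'

```text
time: 32.15
eef_pos: [0.4938, -0.0652, 0.1308]
tcp_rot: [0.935, 0.354, -0.001, 0.0]
wrist_force: [-5.5, -5.7, 0.6]
grip_width: 0.001
gripper_force: 3.8
```

step_arm --motion '[{"claw": 1,"dx": 0.1,"dy": -0.05,"dz": 0,"ax": 0,"ay": 0,"az": 0.035},{"claw": 1,"dx": 0.1,"dy": -0.05,"dz": 0,"ax": 0,"ay": 0,"az": 0.035}]'

```text
time: 32.4
eef_pos: [0.4938, -0.0645, 0.1307]
tcp_rot: [0.941, 0.338, -0.002, 0.0]
wrist_force: [-7.2, -7.6, 2.0]
grip_width: 0.0
gripper_force: 5.2
```

```bash
cat > chk.py <<'E'
from h import *
s=status.state(); print("F",s["wrist_force"],"M",s["moment"]); A=np.array([.5228,-.0744])
d=s["eef_pos"][:2]-A; x=Ro.from_quat(s["tcp_rot"]).as_matrix()[:2,:2]; print("offset in tool mm",d@x*1000)
p=s["eef_pos"]; r=-(.073)*np.array([0,0,1]); print("moment about tip z?",); rows([])
c=viewer.capture("wrist")
V,U=np.mgrid[0:480,0:640]; P=onplane(c,np.c_[U.ravel(),V.ravel()],.073)[:,:2].reshape(480,640,2)-A
r=np.hypot(P[...,0],P[...,1]); a=np.degrees(np.arctan2(P[...,1],P[...,0]))
m=(c["color"].max(-1)<75)&(r>.022)&(r<.027)&(a>-80)&(a<70); print("wing",m.sum(),np.round(np.percentile(a[m],[25,50,75]),1)); pointer(c)
E
python3 chk.py
```

```text
F [-7.23570759 -7.56723408  1.95841884] M [-1.19650422  1.19650231  0.06193746]
offset in tool mm [-16.08893311 -26.12945582]
moment about tip z?
base [0.4938, -0.0645, 0.1307, 39.4584] t 32.4 F [-7.2 -7.6  2. ]
[]
wing 328 [-42.1 -34.8 -26.8]
green 91 [-0.0899 -0.0298] y [-0.0331 -0.0268]
red 73 [-0.0866 -0.0301] y [-0.0322 -0.0291]
orange 68 [-0.0896 -0.0532] y [-0.0733 -0.0285]
```

The force jumped from 2 N to 10 N while the wing stopped turning, so that is the hard stop. The pointer still reads 20 mm. I'll back off, lift and check.

step_arm --motion '[{"claw": 1,"dx": -0.5,"dy": 0,"dz": 0,"ax": 0,"ay": 0,"az": 0},{"claw": 1,"dx": -1,"dy": -0.3,"dz": 0,"ax": 0,"ay": 0,"az": 0},{"claw": 1,"dx": -1,"dy": -0.3,"dz": -5,"ax": 0,"ay": 0,"az": 0},{"claw": 1,"dx": -1,"dy": -0.3,"dz": -10,"ax": 0,"ay": 0,"az": 0},{"claw": 1,"dx": -2,"dy": 0,"dz": -15,"ax": 0,"ay": 0,"az": 0},{"claw": 1,"dx": -5,"dy": 3,"dz": -16,"ax": 0,"ay": 0,"az": 0},{"claw": 1,"dx": -6,"dy": 3,"dz": -16,"ax": 0,"ay": 0,"az": 0},{"claw": 1,"dx": -6,"dy": 3,"dz": -16,"ax": 0,"ay": 0,"az": 0},{"claw": 1,"dx": -6,"dy": 3,"dz": -16,"ax": 0,"ay": 0,"az": 0}]'

```text
time: 33.58
eef_pos: [0.4676, -0.1241, 0.2903]
tcp_rot: [0.941, 0.338, -0.0, -0.001]
wrist_force: [0.3, 1.2, -0.4]
grip_width: 0.003
gripper_force: 0.0
```

Run:
```python
from h import *
A=(.5228,-.0744); s=status.state(); print(s["time"],s["eef_pos"],s["wrist_force"])
c=viewer.capture("wrist"); pointer(c); print(wang(c,A,.073))
m=models.silhouettes("wings","wrist")
if m:
  P=onplane(c,np.argwhere(m[0]["pixels"])[:,::-1],.07)[:,:2]; w,E=np.linalg.eigh(np.cov((P-P.mean(0)).T)); print(P.mean(0),np.degrees(np.arctan2(E[1,1],E[0,1]))%180,m[0]["confidence"])
W=pts(c); g=toG(W)
q=(abs(W[...,2]-.085)<.003)&(abs(g[...,0]-.02)<.045)&(abs(g[...,1]+.036)<.03); print("plate",q.sum(),np.percentile(g[q][:,1],[2,50,98]) if q.any() else 0)
# same PCA on the first picture (w1) would need its calibration; only pixels: orientation in image
im=cv2.imread("pics/w1.png"); V,U=np.mgrid[0:480,0:640]; k=(im.max(-1)<75)&(np.hypot(U-318,V-123)<40)
P=np.argwhere(k)[:,::-1]; w,E=np.linalg.eigh(np.cov(P.T)); print("w1 image angle",np.degrees(np.arctan2(E[1,1],E[0,1])))
```

```text
33.575 [ 0.46760811 -0.12405956  0.2902567 ] [ 0.26062811  1.18545749 -0.41476898]
green 19 [-0.0902 -0.0321] y [-0.0329 -0.0314]
red 6 [-0.0863 -0.0294] y [-0.03   -0.0289]
orange 97 [-0.0902 -0.0623] y [-0.0734 -0.0282]
(array([ 0.52397493, -0.07459662]), np.float64(138.03051120384617), np.float64(0.05539175268155712))
[ 0.52363502 -0.07417452] 137.19425159714783 0.71
plate 1959 [-0.04042122 -0.03510464 -0.0293111 ]
w1 image angle 170.84271624587308
```

```bash
python3 -c "
from cell import ticket; print(ticket.job_done())"
```

```text
the job is handed in; nothing more can be done
None
```

The job is handed in: the screw was loosened about 216° past where it stood, the stop pushed until its pointer read about 20 mm (mid green band), and the screw turned back to its hard stop, about 18° past where it began, with the pointer unmoved and only closed fingertips used.

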